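Size a bangle on the stepped mandrel and file it by size

ROBOT

A 6-joint arm with a two-finger parallel gripper is mounted at the origin on a cart in front of the work surface, level with it; the furniture and walls round the work are solid. World frame = base frame: x ahead of the robot, y to its left, z up, the work surface at z = 0. Lengths are in mm, angles in rad, forces in N, time in s.
With the tool pointing down it reaches from about 300 to 1000 mm from the base axis. Payload 5.1 kg.
Tool frame: the origin (TCP) lies midway between the tips of the shut fingers; the grasp point (between the pads) lies 19 mm behind it; z points along the fingers, y is the direction in which the jaws open and shut (so a half turn about z gives the same grasp; the last joint's range is limited). The gripper opens to 95 mm and grips with 3 to 60 N. Pads are 20 mm wide; open, the fingers measure 119 mm over their backs; the gripper's body (75 mm by 180 mm) begins 59 mm behind the grasp point.
Start: joints at [1.175, 0.124, 1.65, -0, 1.367, -0.083], TCP at [200.041, 618.44, 190.056] pointing down, gripper open.
Joint ranges: [-2.61, 2.61], [-1.02, 2.33], [0.03, 2.71], [-1.35, 4.49], [0.32, 2.68], [-2.91, 2.91]. Speed limits (rad/s): [2.57, 2.57, 3.14, 3.14, 3.14, 3.14].

INTERFACE

Orientations are given as a rotation vector (axis times angle).
In Python, from cell import env, imaging, job gives the robot as it stands. The module is installed in compiled form; this text tells all that it offers.
- The arm moves only by the shell command python3 -m handwheel 'ROWS' [FORCE]. ROWS is JSON, one flat list of numbers, 7 for each row, row after row: the turn, a rotation vector about the tool's x, y, z in degrees, then the shift along the tool's x, y, z in m, then the closure in counts, from 0 (fully open) to 255 (shut). In form: [rx, ry, rz, x, y, z, grip, rx, ry, rz, x, y, z, grip, ...]. A call has 1 to 5 rows; each row is the pose to reach, as a shift and turn from the pose commanded when the call began, along the tool's axes at that moment; what a row does not reach only later rows make up. A row lasts 1/12 s, in which the tool goes at most 41.7 mm and 7.16 degrees, less where a joint would pass 70% of its speed; a pose out of reach is approached as far as the arm can. A call with a gripper value outside its range is refused whole. The fingers move at their own pace and stop on an object; FORCE is the grip in N (left out, the last holds). Time passes only in rows, so rows that repeat a pose let the fingers close. It gives the time, the measured TCP pose, the force and the opening at its end, in the units of the state.
- env.get_state(): the state, without advancing time (a new reading comes with each control period).
- imaging.capture(name): name is "side" or "top"; returns a dict with "pixels" (384x512x3 uint8, red, green, blue), "K" (3x3 intrinsics, pixels), "distortion" ([k1, k2, p1, p2, k3] as OpenCV has them; the pictures are not rectified), "rvec" (rotation vector, rad) and "tvec" (3), from world to camera coordinates, as OpenCV has them. Camera axes: x right, y down, z forward; pixel columns grow to the right and rows downward; lengths in mm; the calibration is good to about 2 mm. A picture is of the moment at which its call begins. There is no depth.
- job.hand_in(): hands the job in, once; it reports no verdict.
Trained networks look in the newest picture that a camera, given by its name, has taken for a name from the list of things; names that differ only in an ending like _2 or _b are one class to them, and where a whole thing is asked for, a point or a joint stands for the part that bears it (a point fixed in the world has none). Each returns a list of dicts, best first, with "p" (0 to 1); they miss things now and then, are a little off and sometimes report something else, mostly with a low value. They report only what shows in the picture. A call takes as long as a camera call. They do not tell look-alikes from the thing itself.
- imaging.spot_in(camera, query): "xy" ([column, row] in pixels, amid what is visible of it).
The state is a dict: "t": time; "joints": joint angles; "joint_velocities": joint speeds; "joint_efforts": joint torques, N m; "tool_pos": TCP position; "orientation": TCP orientation; "contact_force": force on the tool from outside, world axes, zero at the start; "torque": the same for the moment, N m; "finger_gap": finger opening in mm.
Only numpy, scipy, OpenCV 4.12 (cv2) and the standard library are available. Lean on these libraries where they do the work, as an engineer would, in place of code of your own. Each camera call takes 0.05 s, during which the arm holds its last target.

TASK

Find the size of the bangle in the middle pocket of the tray: slide it down the stepped mandrel until it stops flat on a ledge, let go of it there and read the grooves below that ledge (one, two or three). Then lay it flat in the recess of the size board with as many steel pins. Do not drop the bangle, and leave the two other bangles in their pockets and everything else where it is.

Things in the scene. Friction and masses are not known exactly. Their poses are not given: they have to be found in the camera images.
- bangle_a_centre (a point): A dark wooden bangle (plain round ring): outer diameter 66 mm, height 20 mm, hole 38 mm (wall 14 mm), about 50 g. The three bangles differ only in the hole; they start flat in the tray's pockets in any order. Point: centre of the hole, half-way up (10 mm above the underside); z is the ring's axis.
- bangle_b_centre (a point): A dark wooden bangle (plain round ring): outer diameter 66 mm, height 20 mm, hole 44 mm (wall 11 mm), about 50 g. The three bangles differ only in the hole; they start flat in the tray's pockets in any order. Point: centre of the hole, half-way up (10 mm above the underside); z is the ring's axis.
- bangle_c_centre (a point): A dark wooden bangle (plain round ring): outer diameter 66 mm, height 20 mm, hole 50 mm (wall 8 mm), about 50 g. The three bangles differ only in the hole; they start flat in the tray's pockets in any order. Point: centre of the hole, half-way up (10 mm above the underside); z is the ring's axis.
- middle_pocket (a point): Centre of the middle pocket of the bangle tray, on the pocket's floor (4 mm above the table). Axes as the tray's.
- tray: Light wooden tray, fixed, 84 x 240 mm, walls 25 mm high and 6 thick; three 72 mm square pockets, 78 mm apart along its y, floor 4 mm above the table. Bangles lie in them 1 mm below the wall tops with 3 mm play. In the front wall (-x) each pocket has a central thumb cut-out, 48 mm wide, down to the floor: there one finger fits outside the ring, the other in its hole. Origin: underside centre; z up.
- mandrel: Aluminium stepped mandrel, fixed, on a dark round foot 92 mm across, 10 high; 91 high in all. From below: step 54 mm across, three grooves, ledge 30 mm up; step 48, two grooves, ledge 48 up; step 42, one groove, ledge 66 up; pilot 36, its top 8 mm a cone to a 20 mm flat. A bangle stops flat on the first ledge wider than its hole, 1 mm play all round. Origin: centre of underside; z up the axis.
- cutting_mat: Green cutting mat, fixed, 210 x 300 mm, 2 mm thick, in front of the tray; its quarter nearest the mandrel (+x, -y) is free for setting a bangle down, tweezers, a marker and a brush lie on the rest. Origin: centre of the underside; z up.
- ledge_1 (a point): On the mandrel's axis at the height of the one-groove ledge (66 mm above the table).
- ledge_2 (a point): On the mandrel's axis at the height of the two-groove ledge (48 mm above the table).
- ledge_3 (a point): On the mandrel's axis at the height of the three-groove ledge (30 mm above the table).
- board: Brown wooden size board, fixed, 106 x 250 mm, 14 mm thick, with three empty round recesses in a row along its y, 80 mm apart, each 72 mm across and 4 mm deep, and one, two or three steel pins in front (-x) of each; the one-pin recess lies at +y, left as the robot sees it. Origin: centre of the underside; z up.
- recess_1 (a point): Centre of the floor of the one-pin recess (floor 10 mm above the table).
- recess_2 (a point): Centre of the floor of the two-pin recess (floor 10 mm above the table).
- recess_3 (a point): Centre of the floor of the three-pin recess (floor 10 mm above the table).
- mix_cup_2: Bystander: pinkish mixing cup, 41 mm across, 28 mm high, between the mandrel and the board, a little behind, to be left alone. Origin: centre of the underside.
Things that resemble listed ones, but are neither listed nor needed, are in the scene too. What is shaped like the part that bears bangle_b_centre but purple is not meant.

How it is judged:
By the outcome, as a careful person would: the job done as asked, in the order asked, and still so for the second after the job is handed in, with the robot touching nothing.
It also fails if it takes over 70 s, if anything falls off the work surface, if the arm or the gripper's body presses on something with over 40 N, if the wrist force passes 120 N, or if a joint passes its speed limit or range.

## Working session

There is one attempt and no reset: what is moved stays moved. The work goes in short steps, Python scripts to look and compute and a shell command to move; the robot and the scene stay as the last step left them, time stands still between calls to the robot, and variables do not carry over. Pictures are saved under pics/ and viewed, and the job is handed in when it is done.

```bash
mkdir -p pics
python3 - <<'E'
from cell import env, imaging
import cv2
s=env.get_state()
for k in s: print(k,s[k])
for n in("top","side"):
    c=imaging.capture(n); cv2.imwrite(f"pics/{n}0.png",cv2.resize(c["pixels"][:,:,::-1],(800,600),interpolation=cv2.INTER_CUBIC))
    print(n,c["K"],c["distortion"],c["rvec"],c["tvec"])
    for q in("tray","mandrel","board","bangle_a_centre","middle_pocket","recess_1","recess_2","recess_3","cutting_mat","mix_cup_2","ledge_1"):
        print(q,[( [round(float(v),1) for v in d["xy"]],round(d["p"],2)) for d in imaging.spot_in(n,q)][:6])
E
```

```text
t 0.0
joints [ 1.17538543e+00  1.24497424e-01  1.65164963e+00  7.59292480e-06
  1.36750100e+00 -8.25966251e-02]
joint_velocities [ 1.56379500e-03  2.50993522e-04 -2.03617063e-03  5.98528159e-05
 -4.19607200e-06 -1.54314968e-03]
joint_efforts [ 1.33688573e-03 -4.17612255e+01 -3.59930277e+01  7.74498959e-02
  4.92225902e-02 -1.55413254e-04]
tool_pos [199.7880179  617.81459561 188.80648342]
orientation [-0.48929178 -3.10275453  0.00313358]
contact_force [ 0.7394849   0.55488492 -0.68167861]
torque [-0.00603815  0.033763    0.00128336]
finger_gap 94.87083966445827
top [[402.59749526   0.         263.37231032]
 [  0.         402.59749526 197.18856703]
 [  0.           0.           1.        ]] [-0.09334372  0.          0.          0.          0.        ] [ 2.0281619  -2.19797097  0.22514932] [  19.95001627  541.3685476  1031.76981269]
tray [([167.8, 207.3], 0.71)]
mandrel [([272.2, 186.7], 0.96)]
board [([365.4, 193.7], 0.88)]
bangle_a_centre [([193.3, 193.0], 0.72)]
middle_pocket [([166.7, 213.9], 0.97)]
recess_1 [([361.5, 194.5], 0.75)]
recess_2 [([361.5, 194.5], 0.75)]
recess_3 [([361.5, 194.5], 0.75)]
cutting_mat []
mix_cup_2 [([305.7, 145.1], 0.75)]
ledge_1 [([269.8, 188.2], 0.97), ([363.1, 191.3], 0.49)]
side [[463.91120061   0.         252.54556214]
 [  0.         463.91120061 191.75120844]
 [  0.           0.           1.        ]] [-0.07515119  0.          0.          0.          0.        ] [ 2.31634284 -0.05833538  0.02409761] [-541.59629631   66.24158606 1408.7628745 ]
tray [([248.7, 153.5], 0.9), ([243.5, 138.6], 0.46), ([259.9, 294.9], 0.34)]
mandrel [([266.0, 215.1], 0.73)]
board [([257.2, 294.7], 0.71)]
bangle_a_centre [([252.0, 158.9], 0.6)]
middle_pocket [([248.6, 158.2], 0.57)]
recess_1 [([257.8, 296.0], 0.83)]
recess_2 [([257.8, 296.0], 0.83)]
recess_3 [([257.8, 296.0], 0.83)]
cutting_mat []
mix_cup_2 [([306.2, 240.9], 0.73)]
ledge_1 [([263.6, 215.2], 0.6)]
```

View pics/top0.png

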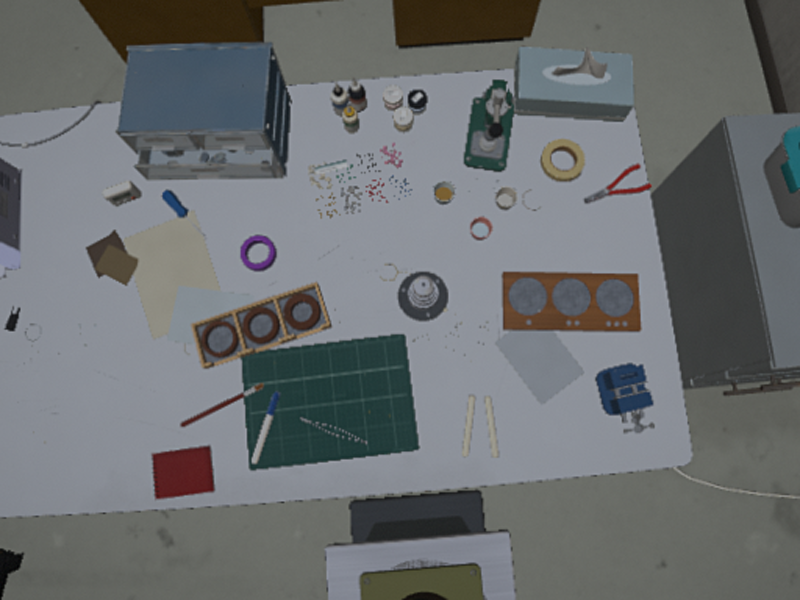

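View pics/side0.png

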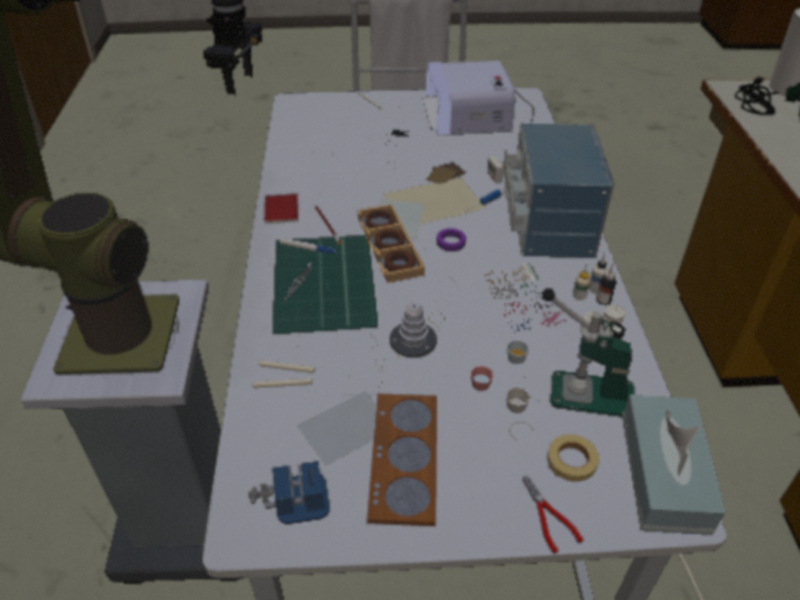

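Candidates for the target (pixels in the 800x600 top view): three dark rings in the tray at (221,337), (262,325) and (302,311); a purple ring at (258,252), which is excluded; a beige tape roll at (562,160); and cups at (481,228), (505,198) and (444,192). My choice is the middle tray ring at (262,325). I'll check it in a close crop.

```bash
cat > h.py <<'E'
import numpy as np, cv2
from cell import env, imaging
def cam(c):
    return np.array(c["K"]),np.array(c["distortion"],float),np.array(c["rvec"],float),np.array(c["tvec"],float)
def proj(c,P):
    K,D,r,t=cam(c); return cv2.projectPoints(np.array(P,float).reshape(-1,1,3),r,t,K,D)[0].reshape(-1,2)
def back(c,uv,z):
    K,D,r,t=cam(c); R=cv2.Rodrigues(r)[0]
    n=cv2.undistortPoints(np.array(uv,float).reshape(-1,1,2),K,D).reshape(-1,2)
    d=np.c_[n,np.ones(len(n))]@R; o=-R.T@t
    return o+d*((z-o[2])/d[:,2])[:,None]
def circ(x,y,z,r,n=90):
    a=np.linspace(0,2*np.pi,n); return np.c_[x+r*np.cos(a),y+r*np.sin(a),0*a+z]
def crop(c,x0,y0,x1,y1,k,fn,curves=()):
    im=cv2.resize(np.ascontiguousarray(c["pixels"][y0:y1,x0:x1,::-1]),None,fx=k,fy=k,interpolation=cv2.INTER_CUBIC)
    for P,col in curves:
        q=((proj(c,P)-[x0,y0]+.5)*k-.5)
        cv2.polylines(im,[np.round(q).astype(int)],False,col,1)
    cv2.imwrite(fn,im)
E
python3 - <<'E'
from h import *
c=imaging.capture("top"); d=imaging.capture("side")
import pickle; pickle.dump((c,d),open("c0.pkl","wb"))
for n,uv in dict(b1=(141.5,215.5),b2=(167.5,207.5),b3=(193,199)).items(): print(n,back(c,[uv],24))
print("mand",back(c,[(270,183.5)],91),back(c,[(271,189.5)],0))
print(back(d,[(265,197)],91),back(d,[(265,217)],10))
crop(c,120,175,220,240,8,"pics/tray1.png")
crop(c,250,165,415,220,4.8,"pics/mb1.png")
crop(d,225,190,290,230,12,"pics/ms1.png")
E
```

```text
b1 [[523.37369233 318.49249061  24.        ]]
b2 [[540.23069296 244.62569067  24.        ]]
b3 [[558.64893323 172.201392    24.        ]]
mand [[569.24951822 -43.40897705  91.        ]] [[573.6206085  -47.83848319   0.        ]]
[[575.47853589 -52.4265057   91.        ]] [[576.79638876 -53.66244128  10.        ]]
```

View pics/tray1.png

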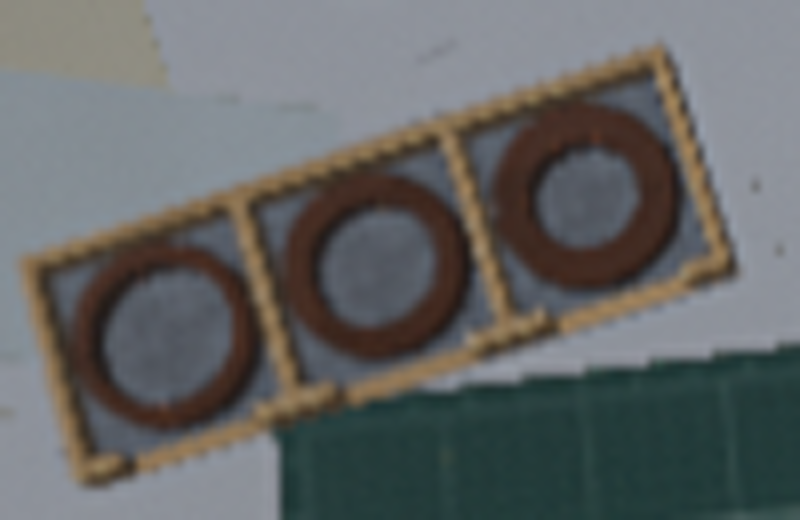

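View pics/mb1.png

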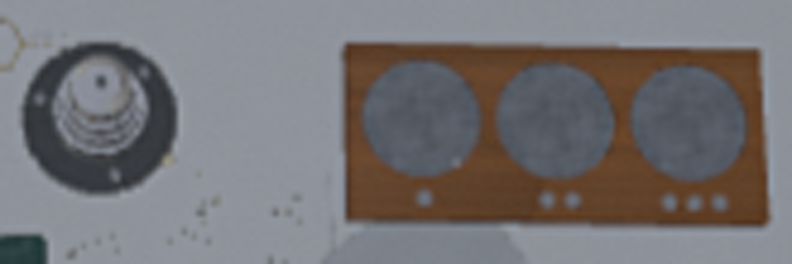

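View pics/ms1.png

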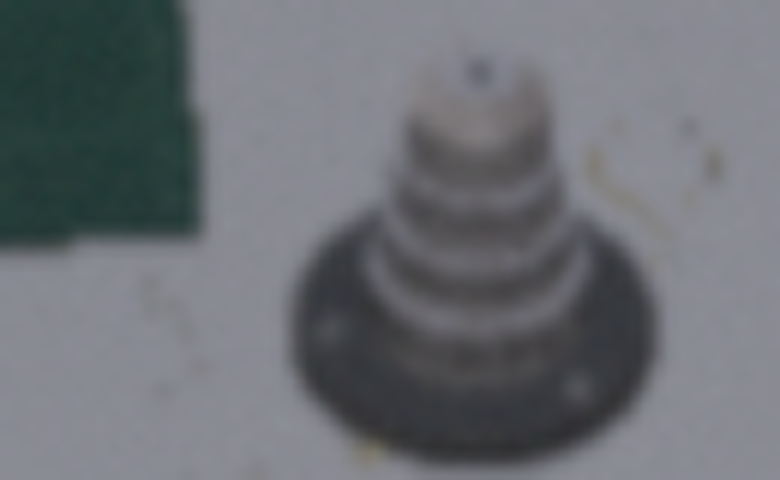

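The crop shows the middle ring in the tray (hole about 0.63 of its outer width, likely 44 mm). The wider-hole ring is on its left and the narrower on its right. The thumb cut-outs face down (-x). The board pins read 1, 2, 3 from left to right. Next I'll fit the poses more precisely.

```bash
cat >> h.py <<'E'
from scipy.optimize import least_squares
from scipy.ndimage import map_coordinates
def edges(c,uv,closed_center,sign,rng=3.0,ch=None):
    """subpixel edge along outward normal; sign=+1 brighter outside"""
    g=c["pixels"].astype(float); g=g.mean(2) if ch is None else g[:,:,ch]
    g=cv2.GaussianBlur(g,(0,0),0.7)
    n=np.roll(uv,-1,0)-np.roll(uv,1,0); n=np.c_[n[:,1],-n[:,0]]; n/=np.linalg.norm(n,axis=1)[:,None]+1e-9
    s=np.sign((n*(uv-closed_center)).sum(1)); n*=s[:,None]
    o=np.arange(-rng,rng+.01,.1)
    p=uv[:,None]+n[:,None]*o[None,:,None]
    v=map_coordinates(g,[p[...,1],p[...,0]],order=1)
    dv=np.gradient(v,axis=1)*(sign if sign else 1)
    if sign==0: dv=abs(dv)
    i=dv.argmax(1); return uv+n*o[i][:,None],n,dv.max(1)
def fit(c,model,p0,sign,rng=3,ch=None,it=6):
    """model(p)->closed 3D curve"""
    p=np.array(p0,float)
    for k in range(it):
        uv=proj(c,model(p)); e,n,w=edges(c,uv,uv.mean(0),sign,rng if k<2 else max(1.5,rng/2),ch)
        ok=w>np.median(w)*.4
        f=lambda q:(((proj(c,model(q))-e)*n).sum(1))[ok]
        r=least_squares(f,p,loss="soft_l1",f_scale=.3); p=r.x
    return p,np.sqrt(np.mean(f(p)**2)),ok.sum()
def circm(z,r): return lambda p:circ(p[0],p[1],z,r)[:-1]
def rectm(z,w,l,n=40):
    def m(p):
        t=np.linspace(-.5,.5,n)[2:-2]; o=0*t+.5
        q=np.r_[np.c_[o*w,t*l],np.c_[-t*w,o*l],np.c_[-o*w,-t*l],np.c_[t*w,-o*l]]
        C,S=np.cos(p[2]),np.sin(p[2])
        return np.c_[p[0]+C*q[:,0]-S*q[:,1],p[1]+S*q[:,0]+C*q[:,1],0*q[:,0]+z]
    return m
E
cat > m.py <<'E'
from h import *
import pickle
c,d=pickle.load(open("c0.pkl","rb"))
for nm,k in(("top",c),("side",d)):
    print(nm)
    pr=lambda n,r:print(n,np.round(r[0],3),"rms %.2f n %d"%r[1:])
    pr("foot z10",fit(k,circm(10,46),(574,-48),+1))
    for b,p0 in(("L",(523,318)),("M",(540,245)),("R",(559,172))):
        pr("bangle out "+b,fit(k,circm(24,33),p0,+1))
    for h in(19,22,25): pr("M hole r%d"%h,fit(k,circm(24,h),(540,245),-1,rng=2))
    pr("M hole free",fit(k,lambda p:circ(p[0],p[1],24,p[2])[:-1],(540,245,22),-1,rng=2.5))
    pr("M out free",fit(k,lambda p:circ(p[0],p[1],24,p[2])[:-1],(540,245,33),+1,rng=2.5))
    pr("tray",fit(k,rectm(25,84,240),(540,245,-0.23 if 0 else 0.24),0,rng=3))
    bp=back(k,[(363,192.5)] if nm=="top" else [(258.5,293.5)],14)[0]
    pr("board",fit(k,rectm(14,106,250),(bp[0],bp[1],0.0),+1,rng=4,ch=2))
E
python3 m.py
```

```text
top
foot z10 [572.729 -45.579] rms 0.30 n 89
bangle out L [520.377 320.593] rms 0.75 n 88
bangle out M [539.781 247.006] rms 0.82 n 86
bangle out R [558.237 172.128] rms 0.80 n 87
M hole r19 [538.963 246.997] rms 0.48 n 89
M hole r22 [538.848 246.775] rms 0.86 n 89
M hole r25 [542.423 252.789] rms 0.86 n 50
M hole free [539.047 246.782  19.757] rms 0.38 n 89
M out free [539.926 249.358  35.724] rms 0.87 n 89
tray [5.36996e+02 2.45062e+02 2.39000e-01] rms 0.64 n 143
board [ 5.40752e+02 -3.13410e+02 -9.70000e-02] rms 0.44 n 144
side
foot z10 [573.676 -53.125] rms 0.45 n 76
bangle out L [527.288 326.509] rms 0.96 n 77
bangle out M [544.337 246.014] rms 0.89 n 88
bangle out R [564.568 172.197] rms 0.94 n 85
M hole r19 [540.633 237.467] rms 1.28 n 89
M hole r22 [530.147 242.105] rms 1.17 n 56
M hole r25 [533.474 250.433] rms 0.89 n 46
M hole free [540.557 235.474  12.775] rms 0.49 n 89
M out free [543.802 245.119  35.791] rms 0.81 n 89
tray [5.36281e+02 2.47472e+02 2.55000e-01] rms 1.02 n 141
board [ 5.40978e+02 -3.21119e+02 -1.00000e-01] rms 0.88 n 144
```

```bash
cat >> h.py <<'E'
def pair(c,p,z0,z1,r0,r1,mode,n=120):
    """image closed curve: 'min' intersection or 'hull' of the projections of two circles"""
    A=proj(c,circ(p[0],p[1],z0,r0,361)); B=proj(c,circ(p[0],p[1],z1,r1,361))
    th=np.linspace(0,2*np.pi,n,endpoint=False)
    if mode=="hull":
        H=cv2.convexHull(np.r_[A,B].astype(np.float32)).reshape(-1,2).astype(float); ctr=H.mean(0); H=np.r_[H,H[:1]]
        S=[H]
    else: ctr=(A.mean(0)+B.mean(0))/2; S=[A,B]
    R=[]
    for s in S:
        v=s-ctr; a=np.arctan2(v[:,1],v[:,0]); r=np.hypot(*v.T); o=a.argsort()
        if mode=="hull":
            t=np.linspace(0,1,20)[:,None,None]; q=(s[None,:-1]*(1-t)+s[None,1:]*t).reshape(-1,2)-ctr
            a=np.arctan2(q[:,1],q[:,0]); r=np.hypot(*q.T); o=a.argsort()
        R.append(np.interp(th,a[o],r[o],period=2*np.pi))
    r=np.min(R,0); return ctr+np.c_[np.cos(th),np.sin(th)]*r[:,None]
def fit2(c,curve,p0,sign,rng=3,ch=None,it=6):
    p=np.array(p0,float)
    for k in range(it):
        uv=curve(p); e,n,w=edges(c,uv,uv.mean(0),sign,rng if k<2 else max(1.5,rng/2),ch)
        ok=w>np.median(w)*.4
        f=lambda q:(((curve(q)-e)*n).sum(1))[ok]
        r=least_squares(f,p,loss="soft_l1",f_scale=.3,diff_step=1e-4); p=r.x
    return p,np.sqrt(np.mean(f(p)**2)),ok.sum()
E
cat > m2.py <<'E'
from h import *
import pickle
c,d=pickle.load(open("c0.pkl","rb"))
pr=lambda n,r:print(n,np.round(r[0],2),"rms %.2f n %d"%r[1:])
for nm,k in(("top",c),("side",d)):
    print(nm)
    pr("foot",fit2(k,lambda p:pair(k,p,0,10,46,46,"hull"),(574,-48),+1))
    if nm=="top":
      for b,p0 in(("L",(521,320)),("M",(540,246)),("R",(559,172))):
        pr("hole free "+b,fit2(k,lambda p:pair(k,p,4,24,p[2],p[2],"min"),(*p0,21),+1,rng=2.5,ch=2))
        pr("out "+b,fit2(k,lambda p:proj(k,circ(p[0],p[1],24,33)[:-1]),p0,+1,rng=1.5,ch=2))
    for i,uv in enumerate([(337.5,189.3),(365.5,190),(393.5,191)] if nm=="top" else [(262.5,266),(261,291),(260,317.5)]):
        p0=back(k,[uv],14)[0,:2]
        pr("recess %d"%(i+1),fit2(k,lambda p:pair(k,p,10,14,36,36,"min"),p0,-1,ch=2,rng=2.5))
E
python3 m2.py
python3 - <<'E'
from h import *
import pickle
c,d=pickle.load(open("c0.pkl","rb"))
b=lambda x,y,z,r,col:(circ(x,y,z,r),col)
crop(c,120,175,220,240,8,"pics/ov_t.png",[b(539.5,246.8,24,33,(0,255,0)),b(539.5,246.8,24,22,(0,255,0)),b(539.5,246.8,4,22,(255,255,0))])
crop(c,250,165,290,205,15,"pics/ov_m.png",[b(572.7,-46,91,10,(0,255,0)),b(572.7,-46,66,21,(0,255,0)),b(572.7,-46,30,27,(0,255,255)),b(572.7,-46,0,46,(255,255,0))])
crop(d,225,190,290,230,12,"pics/ov_ms.png",[b(572.7,-46,91,10,(0,255,0)),b(572.7,-46,66,21,(0,255,0)),b(572.7,-46,30,27,(0,255,255)),b(572.7,-46,0,46,(255,255,0))])
E
```

```text
top
foot [573.56 -45.57] rms 0.41 n 120
hole free L [521.85 324.46  15.92] rms 0.66 n 111
out L [520.71 321.19] rms 0.64 n 80
hole free M [541.37 249.23  35.4 ] rms 0.60 n 100
out M [539.89 247.01] rms 0.68 n 85
hole free R [560.95 174.75  35.8 ] rms 0.77 n 115
out R [558.46 172.34] rms 0.61 n 85
recess 1 [ 556.46 -235.39] rms 0.38 n 120
recess 2 [ 549.03 -314.22] rms 0.26 n 120
recess 3 [ 541.19 -393.97] rms 0.30 n 120
side
foot [574.5  -45.64] rms 0.51 n 100
recess 1 [ 557.21 -236.64] rms 0.27 n 120
recess 2 [ 549.38 -316.57] rms 0.27 n 120
recess 3 [ 541.81 -396.38] rms 0.31 n 120
```

View pics/ov_t.png

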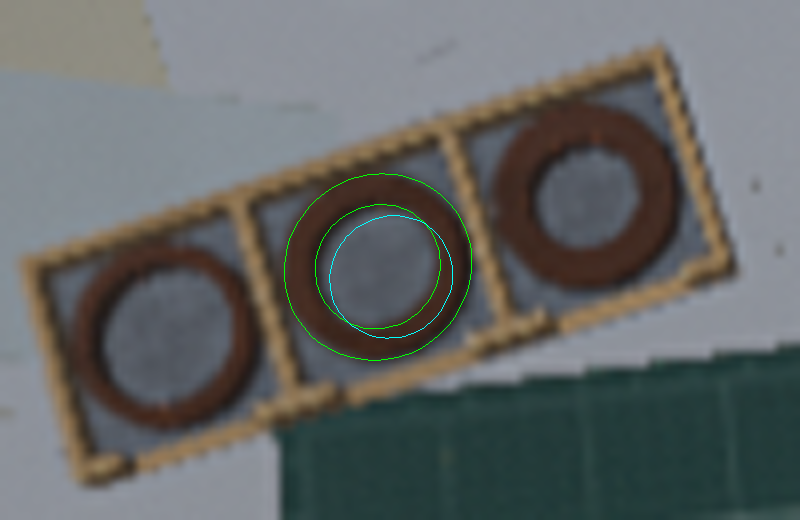

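View pics/ov_m.png

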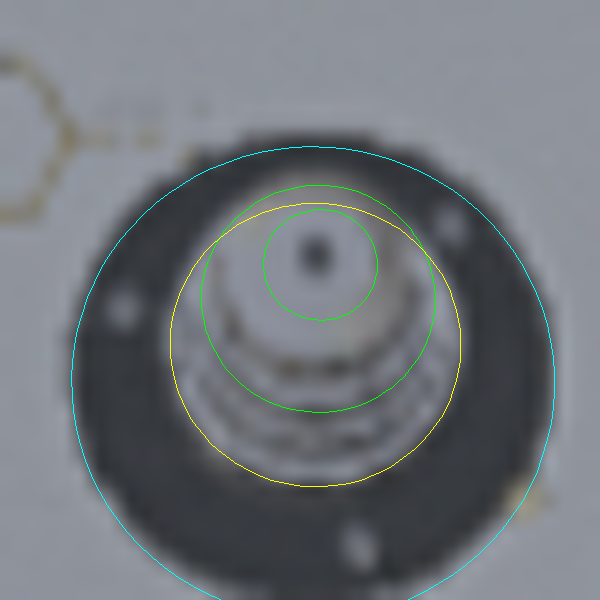

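View pics/ov_ms.png

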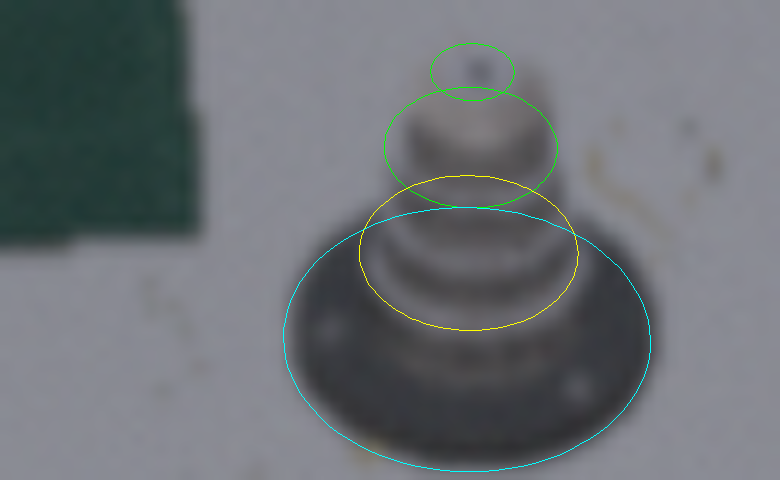

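The overlays match to within about 2 mm. The middle ring's centre is about (540, 247), the mandrel (574, -45.5), and recess 2 (549, -315). The narrow finger must go into the ring's hole to lift it from the tray. I'll then set it on the free quarter of the mat and regrasp it from outside for the mandrel.

```bash
cat > go.py <<'E'
import sys
from h import *
from scipy.spatial.transform import Rotation as Ro
def st(v=1):
    s=env.get_state(); R=Ro.from_rotvec(s["orientation"]).as_matrix()
    ja=np.degrees(np.arctan2(R[1,1],R[0,1]))
    if v: print("t %.2f pos %s jawdeg %.2f zaxis %s F %s T %s gap %.1f"%(s["t"],np.round(s["tool_pos"],1),ja,np.round(R[:,2],3),np.round(s["contact_force"],1),np.round(s["torque"],2),s["finger_gap"]))
    return s,R,ja
def plan(x,y,z,jaw=None):
    s,R,ja=st()
    d=R.T@(np.array([x,y,z])-s["tool_pos"])/1000
    if jaw is None: J=None; turn=np.zeros(3)
    else:
        J=jaw
        while J-ja>90: J-=180
        while J-ja<-90: J+=180
        a=np.radians(J); yy=np.array([np.cos(a),np.sin(a),0]); zz=np.array([0,0,-1.]); xx=np.cross(yy,zz)
        Rt=np.c_[xx,yy,zz]; turn=np.degrees(Ro.from_matrix(R.T@Rt).as_rotvec())
    print("turn",np.round(turn,2),"shift",np.round(d,4),"rows: %.1f lin %.1f rot"%(np.linalg.norm(d)*1000/41.7,np.linalg.norm(turn)/7.16),"j6 %.2f"%s["joints"][5])
if __name__=="__main__":
    a=[float(v) for v in sys.argv[1:]]
    plan(*a) if a else st()
E
python3 go.py 513 240.3 120 14
```

```text
t 1.30 pos [200.  618.4 190. ] jawdeg 72.08 zaxis [-0. -0. -1.] F [-0.1  0.2 -0.2] T [ 0.    0.02 -0.04] gap 95.0
turn [-0.   -0.   58.08] shift [-0.4141 -0.2635  0.07  ] rows: 11.9 lin 8.1 rot j6 -0.08
```

```bash
python3 -m handwheel '[0,0,20,-0.14,-0.09,0.02,185, 0,0,25,-0.2,-0.13,0.03,185, 0,0,30,-0.2,-0.13,0.03,185, 0,0,35,-0.2,-0.13,0.03,185, 0,0,35,-0.2,-0.13,0.03,185]' 10; python3 go.py 513 240.3 100 14
```

```text
t: 1.72
tool_pos: [331.1, 456.5, 164.0]
orientation: [1.407, 2.809, 0.001]
contact_force: [0.6, 0.8, 0.8]
finger_gap: 67.2
t 1.72 pos [331.1 456.5 164. ] jawdeg 36.78 zaxis [ 0.  0. -1.] F [0.6 0.8 0.8] T [-0.03  0.03  0.01] gap 67.2
turn [ 3.000e-02 -1.000e-02  2.278e+01] shift [-0.2821  0.0162  0.064 ] rows: 6.9 lin 3.2 rot j6 0.21
```

```bash
python3 -m handwheel '[0,0,7,-0.04,0.002,0.01,185, 0,0,14,-0.08,0.005,0.02,185, 0,0,20,-0.12,0.007,0.03,185, 0,0,22.8,-0.16,0.01,0.04,185, 0,0,22.8,-0.2,0.012,0.05,185]'; python3 go.py 513 240.3 60 14
```

```text
t: 2.13
tool_pos: [461.6, 304.1, 114.1]
orientation: [1.93, 2.478, 0.002]
contact_force: [0.9, 0.3, 0.6]
finger_gap: 33.8
t 2.13 pos [461.6 304.1 114.1] jawdeg 14.18 zaxis [ 0.001  0.001 -1.   ] F [0.9 0.3 0.6] T [-0.06  0.   -0.03] gap 33.8
turn [ 0.06 -0.02  0.18] shift [-0.0744  0.0341  0.0541] rows: 2.4 lin 0.0 rot j6 0.24
```

```bash
python3 -m handwheel '[0,0,0,-0.03,0.014,0.022,185, 0,0,0,-0.06,0.027,0.044,185, 0,0,0,-0.0744,0.034,0.054,185, 0,0,0,-0.0744,0.034,0.054,185, 0,0,0,-0.0744,0.034,0.054,185]'; python3 go.py 513 240.3 60 14
python3 - <<'E'
from h import *
c=imaging.capture("top"); d=imaging.capture("side")
crop(c,130,170,230,245,8,"pics/p1.png",[(circ(513.1,240.3,60,3),(0,255,0))])
crop(d,220,130,290,190,10,"pics/p1s.png",[(circ(513.1,240.3,60,3),(0,255,0))])
E
```

```text
t: 2.55
tool_pos: [511.6, 241.2, 59.5]
orientation: [-1.93, -2.477, 0.002]
contact_force: [-0.1, 0.3, 0.3]
finger_gap: 25.8
t 2.55 pos [511.6 241.2  59.5] jawdeg 14.16 zaxis [-0.002 -0.    -1.   ] F [-0.1  0.3  0.3] T [-0.03  0.09 -0.02] gap 25.8
turn [-0.1  -0.02  0.16] shift [-0.0012  0.0012 -0.0005] rows: 0.0 lin 0.0 rot j6 0.10
```

View pics/p1.png

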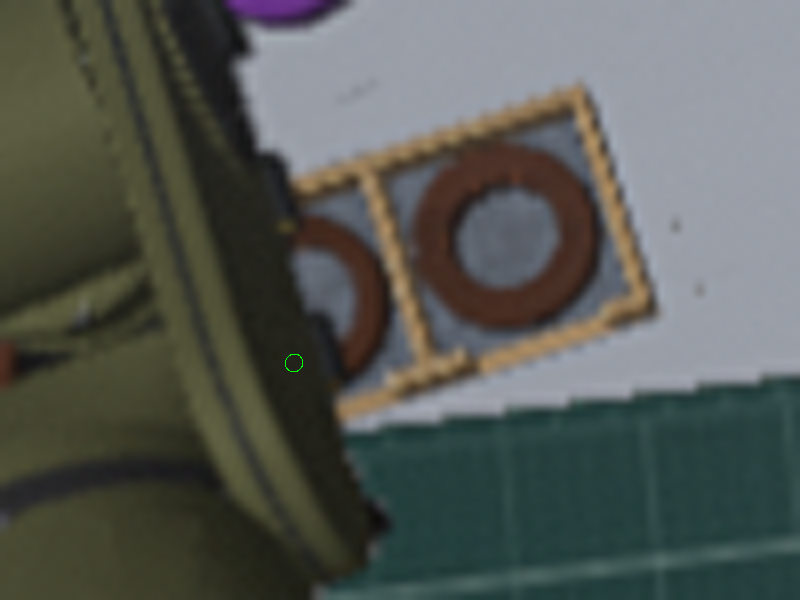

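View pics/p1s.png

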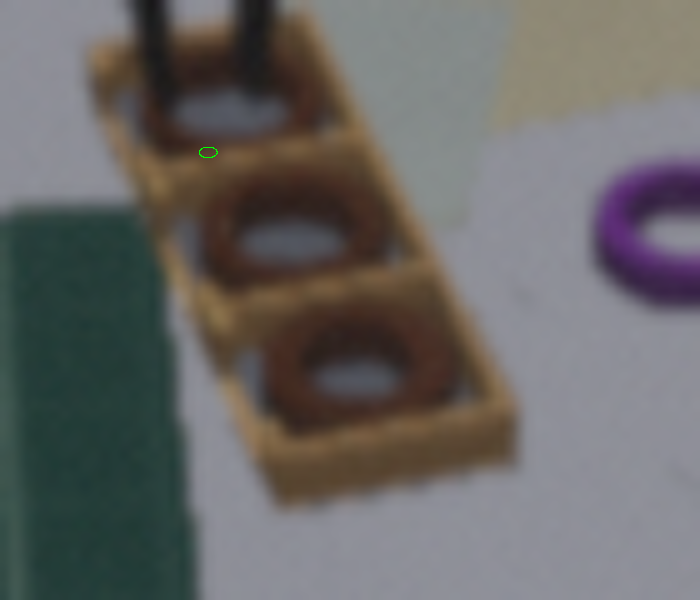

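```bash
cat >> h.py <<'E'
def fingers(pos,ja,gap,th=12,w=20,L=60):
    a=np.radians(ja); u=np.array([np.cos(a),np.sin(a),0]); v=np.array([-u[1],u[0],0]); out=[]
    for s in(1,-1):
        q=[pos+s*u*(gap/2+i)+v*j for i,j in((0,-w/2),(th,-w/2),(th,w/2),(0,w/2),(0,-w/2))]
        out+= [(np.array(q),(0,255,0)),(np.array(q)+[0,0,L],(255,255,0))]+[(np.array([p,p+[0,0,L]]),(0,255,255)) for p in q[:4]]
    return out
E
python3 - <<'E'
from h import *
from go import st
s,R,ja=st()
d=imaging.capture("side");c=imaging.capture("top")
f=fingers(s["tool_pos"],ja,s["finger_gap"])
crop(d,220,120,290,180,10,"pics/p2s.png",f)
crop(d,220,100,300,160,10,"pics/p2n.png")
crop(c,130,170,230,245,8,"pics/p2.png",f)
E
```

```text
t 2.65 pos [512.  242.8  61.1] jawdeg 14.31 zaxis [ 0.001  0.001 -1.   ] F [-1.1  0.7  0.4] T [-0.07  0.03 -0.01] gap 26.0
```

View pics/p2s.png

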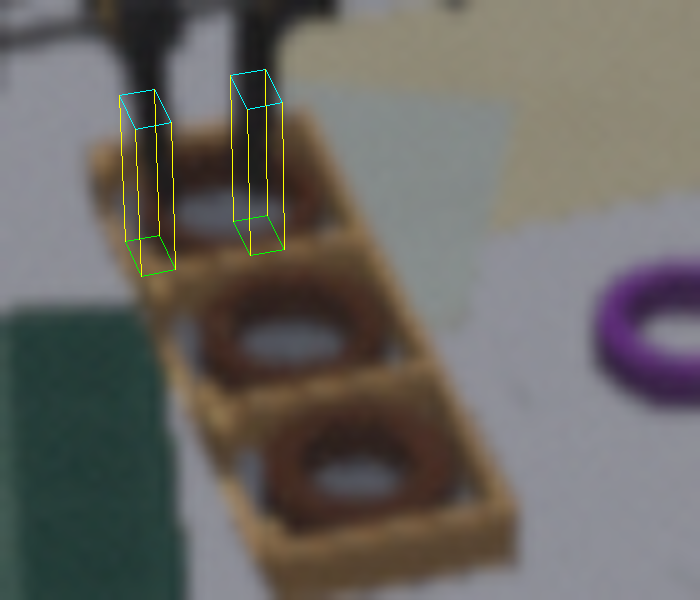

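View pics/p2n.png

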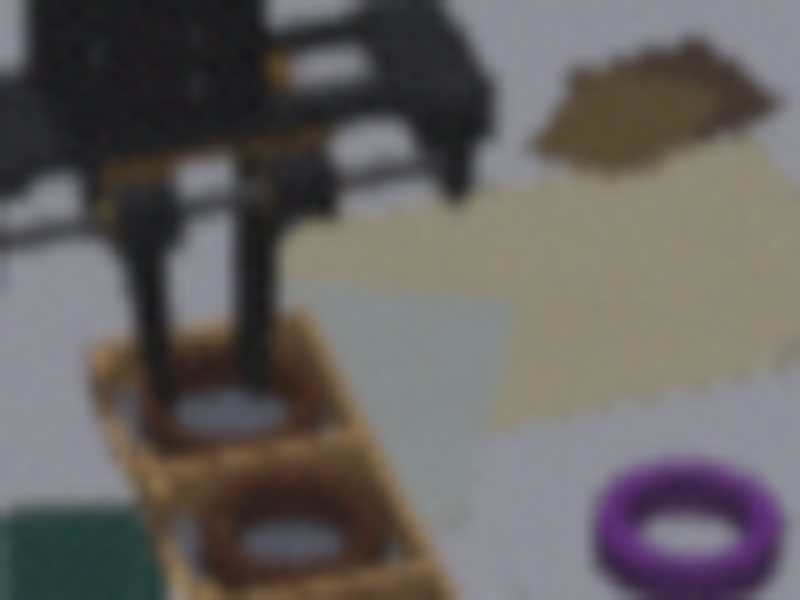

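View pics/p2.png

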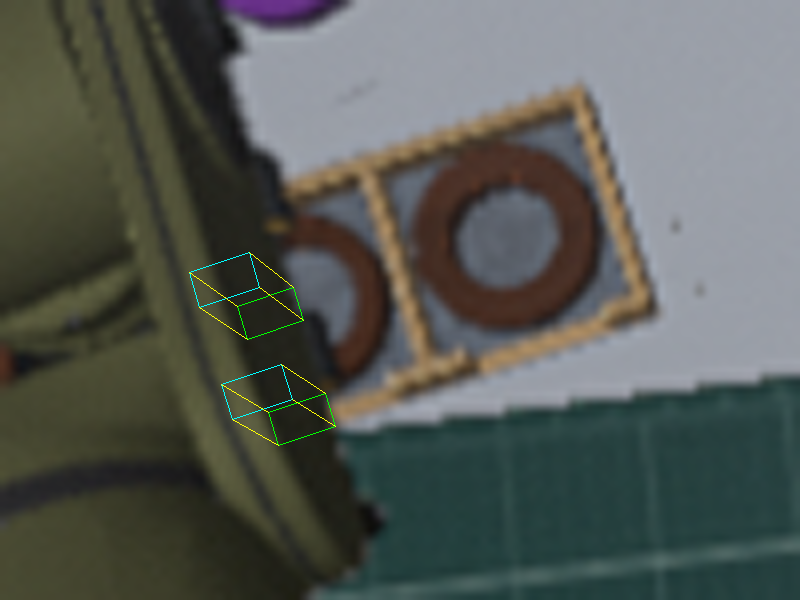

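Run:
```python
from h import *
from go import st
s,R,ja=st()
d=imaging.capture("side")
f=fingers(s["tool_pos"]*[1,1,0]+[0,0,6],ja,s["finger_gap"],L=55)
b=lambda x,y,z,r,col:(circ(x,y,z,r),col)
crop(d,220,120,290,180,10,"pics/p3s.png",f+[b(539.8,247,24,33,(0,0,255)),b(539.8,247,24,22,(0,0,255))])
```

```text
t 2.75 pos [512.  243.2  61.5] jawdeg 14.37 zaxis [ 0.002  0.001 -1.   ] F [0.3 0.4 0.3] T [-0.07 -0.01  0.01] gap 26.3
```

View pics/p3s.png

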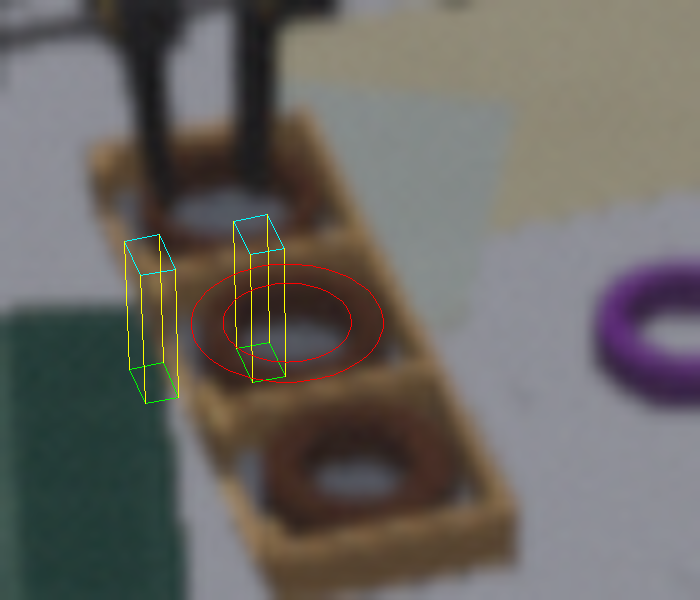

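```bash
python3 go.py 513.1 240.3 36 14
```

```text
t 2.80 pos [511.9 243.2  61.4] jawdeg 14.38 zaxis [ 0.002  0.001 -1.   ] F [ 0.2 -1.1  0. ] T [-0.02  0.03 -0.02] gap 26.2
turn [ 0.12 -0.02  0.38] shift [-0.0031  0.0004  0.0254] rows: 0.6 lin 0.1 rot j6 0.10
```

```bash
python3 -m handwheel '[0,0,0.4,-0.0031,0.0004,0.015,185, 0.1,0,0.4,-0.0031,0.0004,0.0254,185,0.1,0,0.4,-0.0031,0.0004,0.0254,185]'
cat > look.py <<'E'
import sys
from h import *
from go import st
s,R,ja=st()
d=imaging.capture("side")
f=fingers(s["tool_pos"],ja,s["finger_gap"],L=40)
q=proj(d,s["tool_pos"])[0].astype(int)
x0,y0=max(0,q[0]-35),max(0,q[1]-35)
crop(d,x0,y0,x0+70,y0+60,10,sys.argv[1]+"_o.png",f)
crop(d,x0,y0,x0+70,y0+60,10,sys.argv[1]+".png"); print(x0,y0)
E
python3 look.py pics/q1
```

```text
t: 3.05
tool_pos: [510.8, 239.0, 32.5]
orientation: [-1.933, -2.472, 0.007]
contact_force: [-0.7, 0.1, -1.0]
finger_gap: 26.0
t 3.05 pos [510.8 239.   32.5] jawdeg 13.94 zaxis [-0.006 -0.002 -1.   ] F [-0.7  0.1 -1. ] T [-0.06  0.03  0.03] gap 26.0
204 116
```

View pics/q1_o.png

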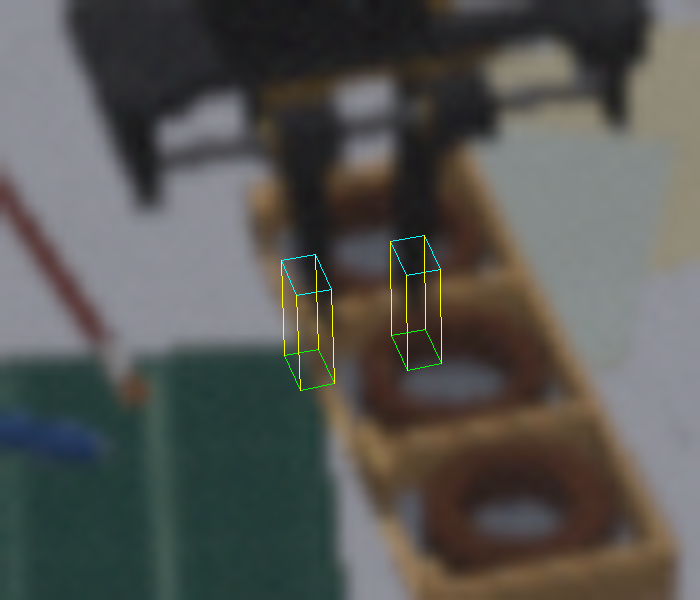

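View pics/q1.png

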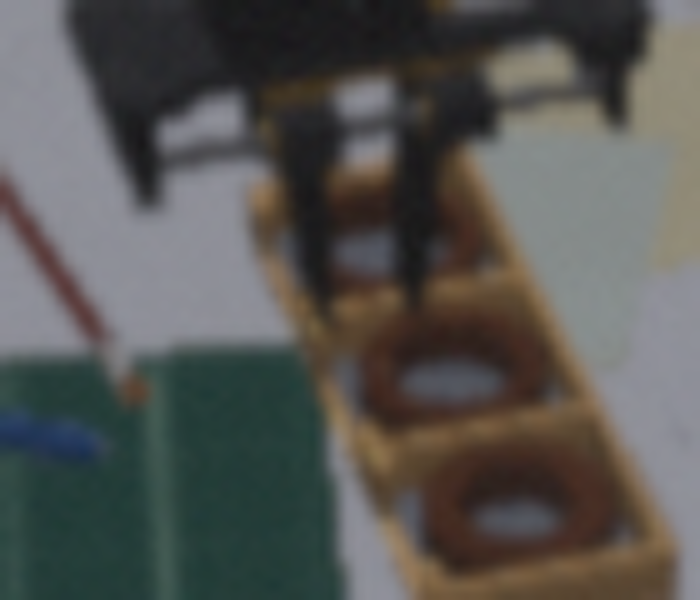

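```bash
python3 go.py 513.1 240.3 16 14
```

```text
t 3.10 pos [511.4 239.1  33.4] jawdeg 13.93 zaxis [-0.005 -0.001 -1.   ] F [ 0.4 -0.5  0.3] T [-0.07  0.02  0.01] gap 25.9
turn [-0.27  0.01 -0.07] shift [0.0007 0.002  0.0174] rows: 0.4 lin 0.0 rot j6 0.10
```

```bash
python3 -m handwheel '[0,0,0,0,0,0.008,185,0,0,0,0,0,0.016,185,0,0,0,0,0,0.02,185,0,0,0,0,0,0.02,185,0,0,0,0,0,0.02,185]'; python3 look.py pics/q2
```

```text
t: 3.52
tool_pos: [512.6, 238.9, 14.2]
orientation: [-1.936, -2.472, 0.003]
contact_force: [0.4, 0.2, 0.1]
finger_gap: 25.9
t 3.52 pos [512.6 238.9  14.2] jawdeg 13.88 zaxis [-0.003 -0.001 -1.   ] F [0.4 0.2 0.1] T [-0.1   0.02  0.01] gap 25.9
205 120
```

View pics/q2.png

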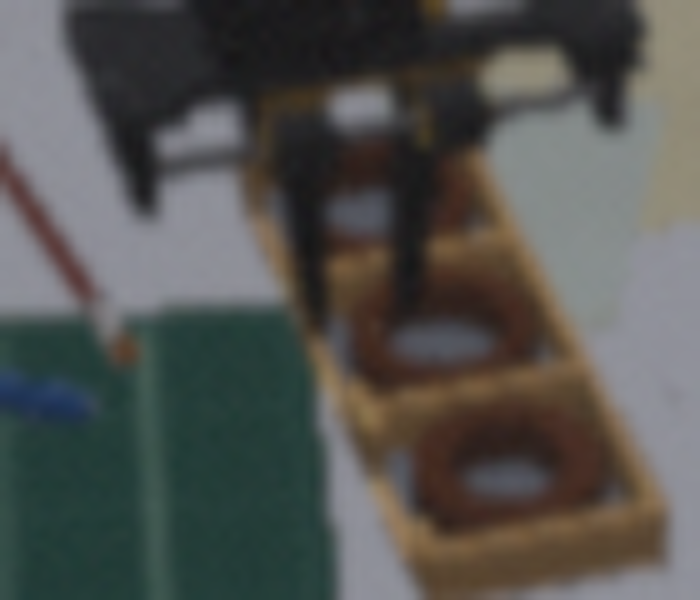

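```bash
python3 -m handwheel '[0,0,0,0,0,0.004,185,0,0,0,0,0,0.007,185,0,0,0,0,0,0.007,185,0,0,0,0,0,0.007,185]'; python3 look.py pics/q3
```

```text
t: 3.9
tool_pos: [512.6, 238.9, 7.4]
orientation: [-1.936, -2.472, 0.003]
contact_force: [-0.3, -0.1, -0.7]
finger_gap: 26.0
t 3.90 pos [512.6 238.9   7.4] jawdeg 13.88 zaxis [-0.002 -0.001 -1.   ] F [-0.3 -0.1 -0.7] T [-0.02  0.06  0.02] gap 26.0
205 122
```

View pics/q3.png

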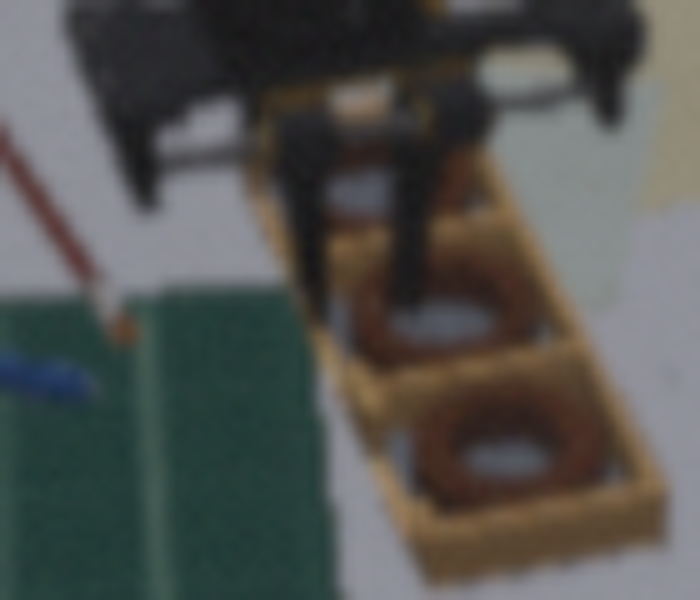

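```bash
python3 -m handwheel '[0,0,0,0,0,0,255,0,0,0,0,0,0,255,0,0,0,0,0,0,255,0,0,0,0,0,0,255,0,0,0,0,0,0,255]' 15; python3 look.py pics/q4
```

```text
t: 4.37
tool_pos: [512.9, 239.0, 7.8]
orientation: [-1.936, -2.473, 0.002]
contact_force: [0.7, -0.0, -0.1]
finger_gap: 1.7
t 4.37 pos [512.9 239.    7.8] jawdeg 13.88 zaxis [-0.002 -0.    -1.   ] F [ 0.7 -0.  -0.1] T [-0.08  0.04 -0.04] gap 1.7
205 122
```

View pics/q4.png

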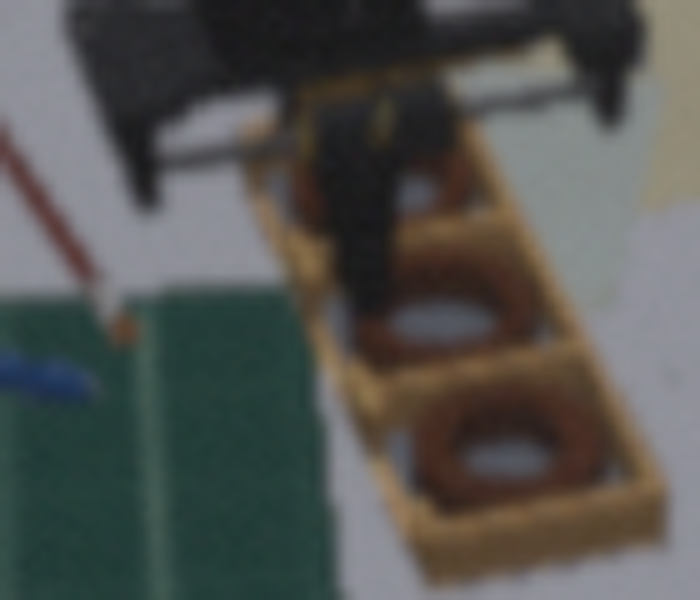

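View pics/q4_o.png

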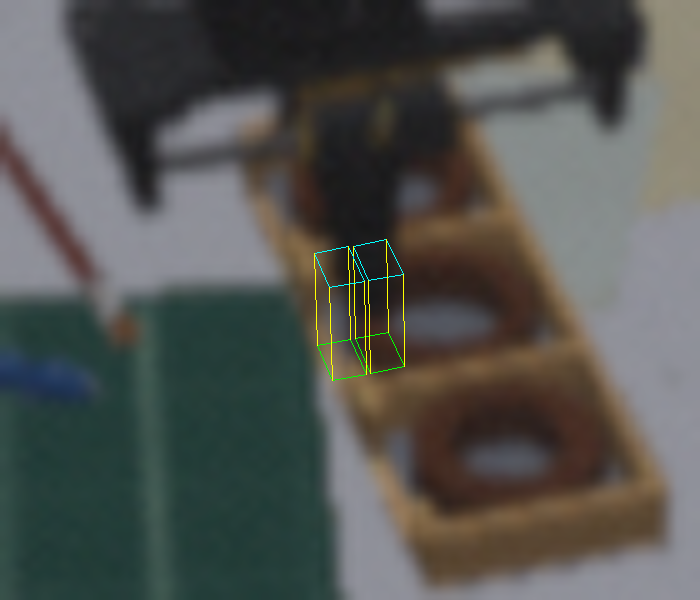

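```bash
python3 -m handwheel '[0,0,0,0,0,0.001,255,0,0,0,0,0,0.002,255,0,0,0,0,0,0.002,255]' 5; python3 go.py;python3 -m handwheel '[0,0,0,0,0,0.001,255,0,0,0,0,0,0.002,255,0,0,0,0,0,0.002,255]' 5; python3 go.py
```

```text
t: 4.67
tool_pos: [512.6, 238.9, 5.4]
orientation: [-1.936, -2.472, 0.003]
contact_force: [-0.3, 0.0, -0.3]
finger_gap: 0.5
t 4.67 pos [512.6 238.9   5.4] jawdeg 13.88 zaxis [-0.002 -0.001 -1.   ] F [-0.3  0.  -0.3] T [-0.06  0.03 -0.01] gap 0.5
t: 4.92
tool_pos: [512.7, 238.9, 3.4]
orientation: [-1.936, -2.473, 0.003]
contact_force: [0.2, 0.4, -0.5]
finger_gap: 0.7
t 4.92 pos [512.7 238.9   3.4] jawdeg 13.88 zaxis [-0.002 -0.001 -1.   ] F [ 0.2  0.4 -0.5] T [-0.02  0.01  0.04] gap 0.7
```

```bash
python3 -m handwheel '[0,0,0,0,0,0.001,255,0,0,0,0,0,0.002,255,0,0,0,0,0,0.002,255]' 5; python3 go.py;python3 -m handwheel '[0,0,0,0,0,0.001,255,0,0,0,0,0,0.002,255,0,0,0,0,0,0.002,255]' 5; python3 look.py pics/q5
```

```text
t: 5.17
tool_pos: [512.7, 238.9, 1.4]
orientation: [-1.936, -2.473, 0.003]
contact_force: [0.1, 1.2, -0.4]
finger_gap: 0.4
t 5.17 pos [512.7 238.9   1.4] jawdeg 13.88 zaxis [-0.002 -0.001 -1.   ] F [ 0.1  1.2 -0.4] T [-0.05  0.06  0.01] gap 0.4
t: 5.42
tool_pos: [513.0, 239.0, -0.2]
orientation: [-1.936, -2.473, 0.002]
contact_force: [0.5, 0.2, 0.6]
finger_gap: 0.6
t 5.42 pos [ 5.13e+02  2.39e+02 -2.00e-01] jawdeg 13.88 zaxis [-0.001 -0.    -1.   ] F [0.5 0.2 0.6] T [-0.11  0.08  0.02] gap 0.6
205 123
```

View pics/q5.png

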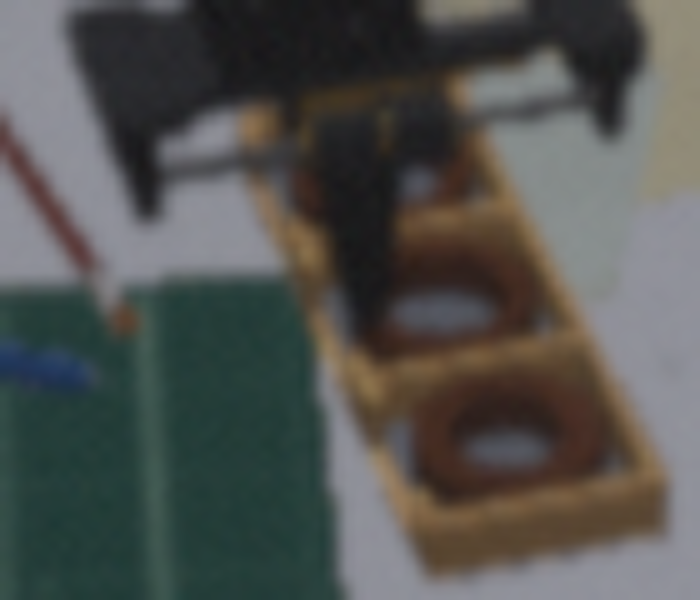

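```bash
python3 -m handwheel '[0,0,0,0,0,0.001,255,0,0,0,0,0,0.0015,255,0,0,0,0,0,0.0015,255]' 5; python3 go.py;python3 -m handwheel '[0,0,0,0,0,0.001,255,0,0,0,0,0,0.0015,255,0,0,0,0,0,0.0015,255]' 5; python3 go.py
```

```text
t: 5.72
tool_pos: [512.9, 239.0, -0.4]
orientation: [-1.936, -2.473, 0.003]
contact_force: [-4.5, -1.5, 8.9]
finger_gap: 0.6
t 5.72 pos [ 5.129e+02  2.390e+02 -4.000e-01] jawdeg 13.88 zaxis [-0.002 -0.001 -1.   ] F [-4.5 -1.5  8.9] T [-0.36  0.79 -0.03] gap 0.6
t: 5.97
tool_pos: [512.9, 239.0, -0.4]
orientation: [-1.935, -2.472, 0.004]
contact_force: [-9.0, -3.8, 17.0]
finger_gap: 0.3
t 5.97 pos [ 5.129e+02  2.390e+02 -4.000e-01] jawdeg 13.89 zaxis [-0.003 -0.001 -1.   ] F [-9.  -3.8 17. ] T [-0.69  1.61  0.06] gap 0.3
```

```bash
python3 -m handwheel '[0,0,0,0,0,-0.03,255,0,0,0,0,0,-0.06,255,0,0,0,0,0,-0.06,255]' 5
python3 - <<'E'
from h import *
import pickle
c,d=pickle.load(open("c0.pkl","rb"))
print(np.round(back(c,np.array([(245,355),(405,335),(418,447),(250,468),(372,372)])*.64,2),1))
E
python3 go.py 475 75 40 14
```

```text
t: 6.22
tool_pos: [517.2, 240.6, 63.3]
orientation: [1.934, 2.47, 0.012]
contact_force: [1.1, 0.7, -0.1]
finger_gap: 0.5
[[490.6 282.    2. ]
 [504.2  -8.6   2. ]
 [304.8 -15.8   2. ]
 [290.7 279.9   2. ]
 [442.3  55.2   2. ]]
t 6.22 pos [517.2 240.6  63.3] jawdeg 13.88 zaxis [ 0.009  0.003 -1.   ] F [ 1.1  0.7 -0.1] T [-0.08 -0.04  0.01] gap 0.5
turn [ 0.52 -0.07 -0.12] shift [-0.1507 -0.0809  0.0224] rows: 4.1 lin 0.1 rot j6 0.10
```

```bash
python3 go.py 450 60 35 0; python3 -m handwheel '[0,0,4,-0.04,-0.025,0.005,255,0,0,10,-0.08,-0.05,0.01,255,0,0,14,-0.12,-0.075,0.015,255,0,0,14,-0.155,-0.105,0.025,255,0,0,14,-0.155,-0.105,0.025,255]'; python3 -m handwheel '[0,0,0,0,0,0,255,0,0,0,0,0,0,255]'; python3 go.py 450 60 20 0
```

```text
t 6.22 pos [517.2 240.6  63.3] jawdeg 13.88 zaxis [ 0.009  0.003 -1.   ] F [ 1.1  0.7 -0.1] T [-0.08 -0.04  0.01] gap 0.5
turn [ 0.51 -0.13 13.88] shift [-0.1592 -0.1088  0.0271] rows: 4.7 lin 1.9 rot j6 0.10
t: 6.63
tool_pos: [445.8, 60.8, 30.6]
orientation: [-2.224, -2.216, 0.005]
contact_force: [-0.7, -0.6, 0.1]
finger_gap: 0.3
t: 6.8
tool_pos: [447.6, 62.5, 31.4]
orientation: [-2.226, -2.215, 0.002]
contact_force: [0.6, 0.7, 0.6]
finger_gap: 0.6
t 6.80 pos [447.6  62.5  31.4] jawdeg -0.27 zaxis [-0.002 -0.    -1.   ] F [0.6 0.7 0.6] T [-0.14  0.06 -0.01] gap 0.6
turn [-0.11  0.01 -0.27] shift [-0.0025  0.0024  0.0114] rows: 0.3 lin 0.0 rot j6 0.02
```

Run:
```python
from h import *
from go import st
s,R,ja=st()
p=s["tool_pos"]
d=imaging.capture("side");c=imaging.capture("top")
mk=lambda dz:(np.array([p+[-15,0,dz],p+[15,0,dz]]),(0,255,0) if dz==0 else (0,0,255))
q=proj(d,p)[0].astype(int); print(q)
crop(d,q[0]-35,q[1]-40,q[0]+35,q[1]+20,10,"pics/r1s.png",[mk(0),mk(20)])
q=proj(c,p)[0].astype(int); print(q)
crop(c,q[0]-40,q[1]-30,q[0]+40,q[1]+30,10,"pics/r1.png",[mk(0),mk(20)])
cv2.imwrite("pics/r1f.png",cv2.resize(np.ascontiguousarray(c["pixels"][:,:,::-1]),(800,600)))
```

```text
t 6.80 pos [447.6  62.5  31.4] jawdeg -0.27 zaxis [-0.002 -0.    -1.   ] F [0.6 0.7 0.6] T [-0.14  0.06 -0.01] gap 0.6
[221 187]
[234 235]
```

View pics/r1s.png

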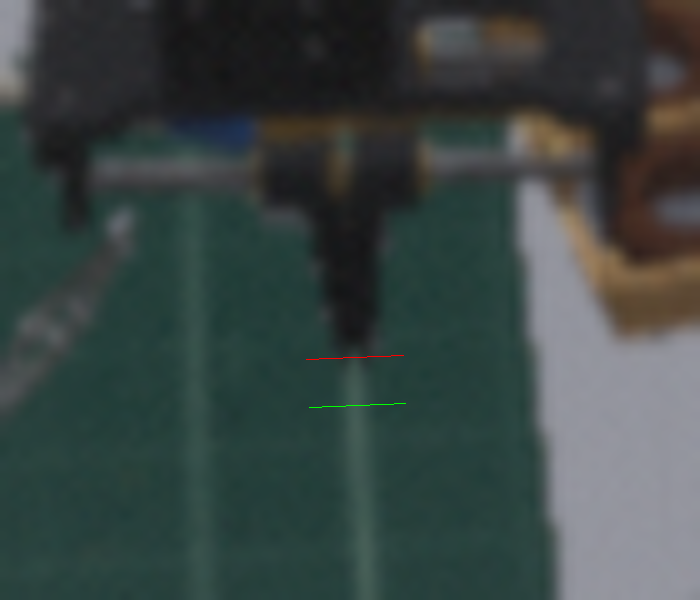

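View pics/r1f.png

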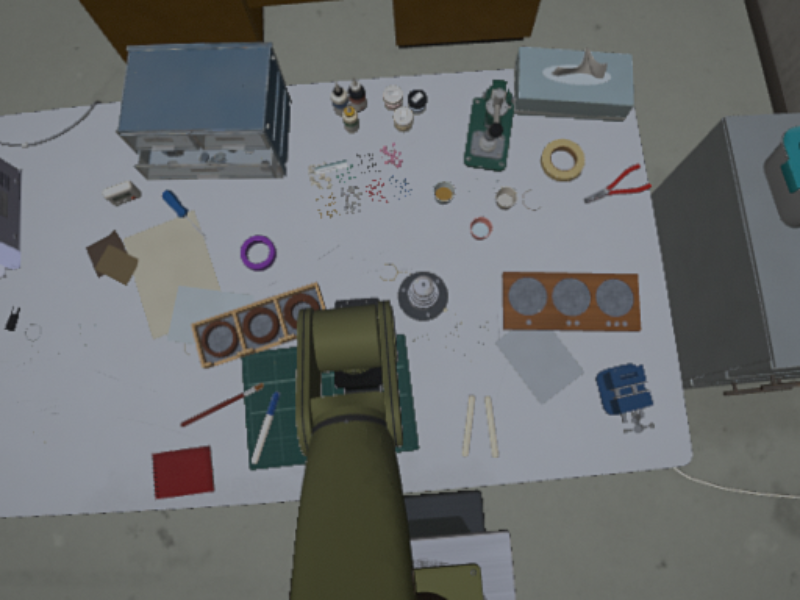

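Closing on air told me the tool's reported z is wrong. The tips sit about 23 mm higher than reported, and the image and the touch on the ring top (24 mm) at a reading of -0.3 agree. I'll confirm this with a gentle touch on the mat, whose top is at 2 mm.

```bash
python3 -m handwheel '[0,0,0,0,0,0.02,255,0,0,0,0,0,0.04,255,0,0,0,0,0,0.048,255,0,0,0,0,0,0.048,255,0,0,0,0,0,0.048,255]'; python3 go.py; python3 -m handwheel '[0,0,0,0,0,0.002,255,0,0,0,0,0,0.002,255]'; python3 go.py
```

```text
t: 7.32
tool_pos: [448.2, 63.9, -16.1]
orientation: [-2.221, -2.219, 0.003]
contact_force: [0.4, 0.6, 0.1]
finger_gap: 0.4
t 7.32 pos [448.2  63.9 -16.1] jawdeg -0.05 zaxis [-0.002 -0.    -1.   ] F [0.4 0.6 0.1] T [-0.06  0.02  0.02] gap 0.4
t: 7.48
tool_pos: [449.1, 63.6, -17.2]
orientation: [2.223, 2.219, -0.0]
contact_force: [-0.2, -0.7, 0.5]
finger_gap: 0.4
t 7.48 pos [449.1  63.6 -17.2] jawdeg -0.09 zaxis [ 0. -0. -1.] F [-0.2 -0.7  0.5] T [-0.11  0.1   0.02] gap 0.4
```

```bash
for i in 1; do python3 -m handwheel '[0,0,0,0,0,0.002,255,0,0,0,0,0,0.002,255,0,0,0,0,0,0.002,255]'; python3 go.py;  done; python3 -m handwheel '[0,0,0,0,0,0.002,255,0,0,0,0,0,0.002,255,0,0,0,0,0,0.002,255]'; python3 go.py;python3 -m handwheel '[0,0,0,0,0,0.002,255,0,0,0,0,0,0.002,255,0,0,0,0,0,0.002,255]'; python3 go.py
```

```text
t: 7.73
tool_pos: [448.3, 63.3, -19.8]
orientation: [-2.224, -2.219, 0.002]
contact_force: [0.7, 0.7, -0.2]
finger_gap: 0.3
t 7.73 pos [448.3  63.3 -19.8] jawdeg -0.13 zaxis [-0.001 -0.    -1.   ] F [ 0.7  0.7 -0.2] T [-0.08  0.1   0.04] gap 0.3
t: 7.98
tool_pos: [448.1, 63.3, -22.1]
orientation: [-2.223, -2.218, 0.002]
contact_force: [-0.3, 0.5, 0.0]
finger_gap: 0.5
t 7.98 pos [448.1  63.3 -22.1] jawdeg -0.13 zaxis [-0.002 -0.    -1.   ] F [-0.3  0.5  0. ] T [-0.14  0.08 -0.02] gap 0.5
t: 8.23
tool_pos: [448.1, 63.3, -22.2]
orientation: [-2.222, -2.218, 0.005]
contact_force: [-7.7, -0.1, 16.1]
finger_gap: -0.1
t 8.23 pos [448.1  63.3 -22.2] jawdeg -0.12 zaxis [-0.004 -0.001 -1.   ] F [-7.7 -0.1 16.1] T [-0.19  1.51  0.02] gap -0.1
```

Mat contact came at a reading of -22.2, so the offset is 24.3 mm, matching the ring touch. I'll build it into the helper and redo the grasp.

```bash
sed -i 's|    s=env.get_state(); R=|    s=env.get_state(); s["tool_pos"]=np.array(s["tool_pos"])+[0,0,24.3]; R=|' go.py; python3 -m handwheel '[0,0,0,0,0,-0.03,185,0,0,0,0,0,-0.06,185,0,0,0,0,0,-0.06,185,0,0,0,0,0,-0.06,185]'; python3 go.py 513.1 240.3 60 14
```

```text
t: 8.57
tool_pos: [450.1, 63.4, 38.0]
orientation: [2.222, 2.217, 0.003]
contact_force: [1.0, -0.1, 0.1]
finger_gap: 21.7
t 8.57 pos [450.1  63.4  62.3] jawdeg -0.12 zaxis [ 0.003 -0.    -1.   ] F [ 1.  -0.1  0.1] T [-0.06  0.05  0.01] gap 21.7
turn [  0.17   0.04 -14.12] shift [0.1771 0.0627 0.0024] rows: 4.5 lin 2.0 rot j6 0.02
```

```bash
python3 -m handwheel '[0,0,-4,0.04,0.014,0,185,0,0,-8,0.08,0.028,0,185,0,0,-14.1,0.12,0.042,0,185,0,0,-14.1,0.16,0.056,0,185,0,0,-14.1,0.1771,0.0627,0.002,185]';python3 -m handwheel '[0,0,0,0,0,0,185,0,0,0,0,0,0,185,0,0,0,0,0,0,185]'; python3 go.py 513.1 240.3 6.5 14
```

```text
t: 8.98
tool_pos: [511.5, 243.7, 32.6]
orientation: [-1.931, -2.476, 0.002]
contact_force: [0.6, -0.0, 0.6]
finger_gap: 26.2
t: 9.23
tool_pos: [509.8, 239.4, 32.1]
orientation: [-1.933, -2.473, 0.007]
contact_force: [0.6, 0.3, 0.6]
finger_gap: 26.2
t 9.23 pos [509.8 239.4  56.4] jawdeg 13.98 zaxis [-0.005 -0.002 -1.   ] F [0.6 0.3 0.6] T [-0.03 -0.01  0.01] gap 26.2
turn [-0.28  0.04 -0.02] shift [0.0001 0.0036 0.0499] rows: 1.2 lin 0.0 rot j6 0.10
```

```bash
python3 -m handwheel '[0,0,0,0,0.0015,0.02,185,0,0,0,0,0.0015,0.025,185,0,0,0,0,0.0015,0.025,185,0,0,0,0,0.0015,0.025,185,0,0,0,0,0.0015,0.025,185]'; python3 go.py 513.1 240.3 6.5 14; python3 look.py pics/s1
```

```text
t: 9.65
tool_pos: [512.8, 240.1, 9.2]
orientation: [-1.935, -2.474, 0.002]
contact_force: [0.5, -0.0, 0.7]
finger_gap: 26.0
t 9.65 pos [512.8 240.1  33.5] jawdeg 13.93 zaxis [-0.001 -0.    -1.   ] F [ 0.5 -0.   0.7] T [-0.11  0.06 -0.02] gap 26.0
turn [-0.07 -0.   -0.07] shift [0.0001 0.0004 0.027 ] rows: 0.6 lin 0.0 rot j6 0.10
t 9.65 pos [512.8 240.1  33.5] jawdeg 13.93 zaxis [-0.001 -0.    -1.   ] F [ 0.5 -0.   0.7] T [-0.11  0.06 -0.02] gap 26.0
205 115
```

View pics/s1_o.png

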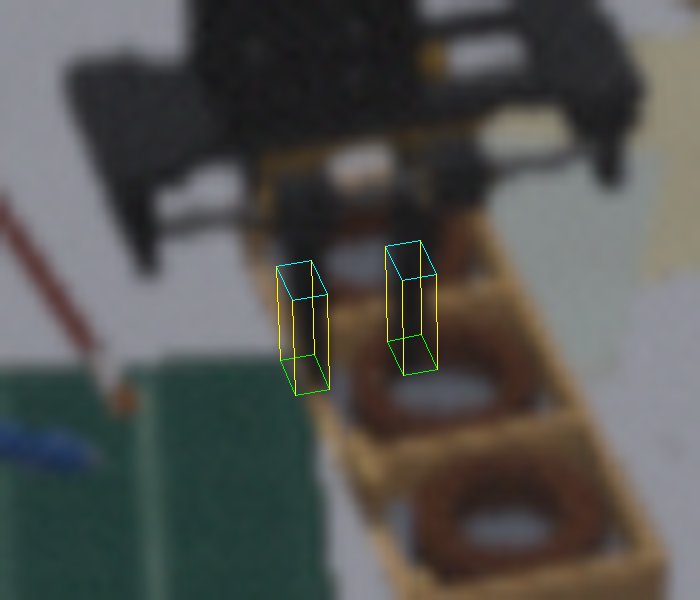

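```bash
python3 -m handwheel '[0,0,0,0,0,0.005,185,0,0,0,0,0,0.01,185,0,0,0,0,0,0.012,185,0,0,0,0,0,0.012,185]'; python3 -m handwheel '[0,0,0,0,0,0.005,185,0,0,0,0,0,0.01,185,0,0,0,0,0,0.0145,185,0,0,0,0,0,0.0145,185,0,0,0,0,0,0.0145,185]'; python3 go.py
```

```text
t: 10.03
tool_pos: [511.9, 240.4, -4.2]
orientation: [-1.933, -2.474, 0.004]
contact_force: [-0.5, 0.7, -0.3]
finger_gap: 26.1
t: 10.45
tool_pos: [512.1, 240.5, -18.5]
orientation: [-1.934, -2.474, 0.004]
contact_force: [0.8, 0.2, 0.5]
finger_gap: 26.5
t 10.45 pos [512.1 240.5   5.8] jawdeg 13.98 zaxis [-0.003 -0.001 -1.   ] F [0.8 0.2 0.5] T [-0.12  0.01  0.02] gap 26.5
```

```bash
python3 -m handwheel '[0,0,0,0,0,0,255,0,0,0,0,0,0,255,0,0,0,0,0,0,255,0,0,0,0,0,0,255,0,0,0,0,0,0,255]' 15; python3 look.py pics/s2
```

```text
t: 10.87
tool_pos: [512.8, 240.8, -17.5]
orientation: [-1.934, -2.475, 0.001]
contact_force: [0.0, 0.4, 0.2]
finger_gap: 12.8
t 10.87 pos [512.8 240.8   6.8] jawdeg 13.98 zaxis [-0.001 -0.    -1.   ] F [0.  0.4 0.2] T [0.05 0.   0.  ] gap 12.8
205 122
```

View pics/s2.png

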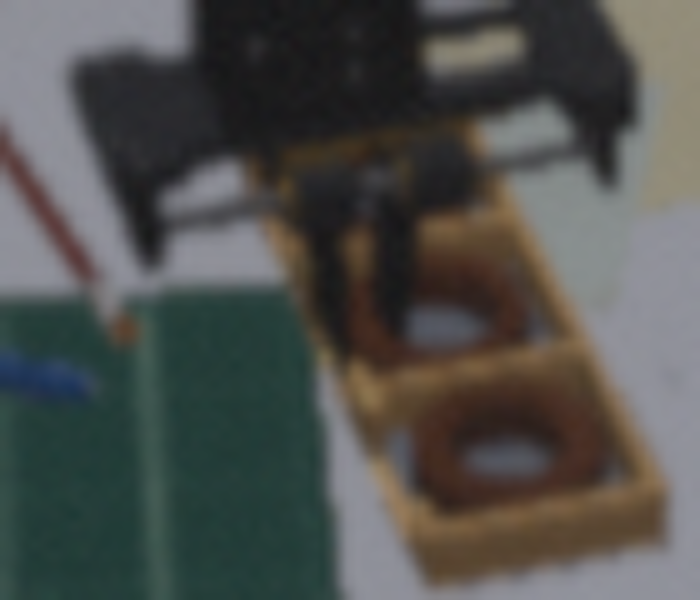

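```bash
python3 -m handwheel '[0,0,0,0,0,-0.01,255,0,0,0,0,0,-0.02,255,0,0,0,0,0,-0.03,255,0,0,0,0,0,-0.03,255]' 25; python3 look.py pics/s3
```

```text
t: 11.25
tool_pos: [515.0, 241.4, 15.7]
orientation: [1.933, 2.474, 0.005]
contact_force: [1.2, -0.1, -0.3]
finger_gap: 13.2
t 11.25 pos [515.  241.4  40. ] jawdeg 13.98 zaxis [ 0.004  0.001 -1.   ] F [ 1.2 -0.1 -0.3] T [-0.06  0.01 -0.02] gap 13.2
205 114
```

View pics/s3.png

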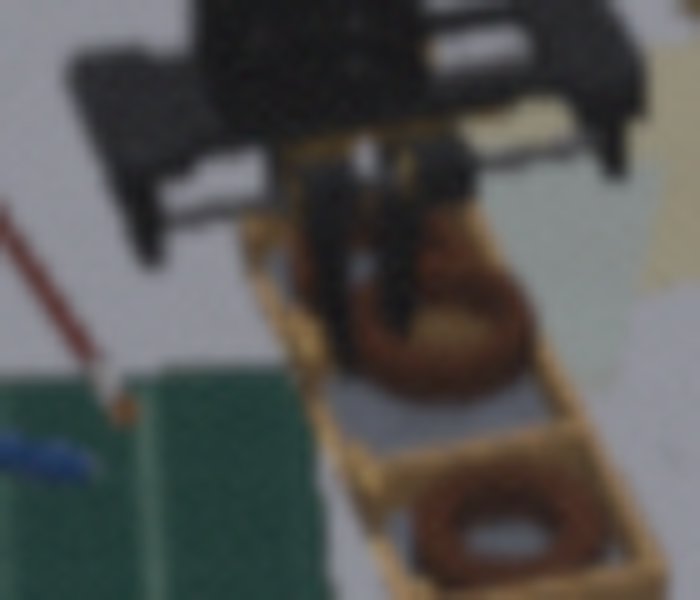

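The ring is lifted level out of the middle pocket, now empty at (440,420) in the crop. I'll carry it to the free quarter of the mat.

```bash
python3 -m handwheel '[0,0,0,0,0,-0.015,255,0,0,0,0,0,-0.03,255,0,0,0,0,0,-0.03,255]'; python3 go.py 425 60 45 0
```

```text
t: 11.55
tool_pos: [514.8, 241.4, 45.3]
orientation: [1.934, 2.474, 0.005]
contact_force: [0.5, -0.1, 0.0]
finger_gap: 12.8
t 11.55 pos [514.8 241.4  69.6] jawdeg 13.97 zaxis [ 0.003  0.001 -1.   ] F [ 0.5 -0.1  0. ] T [-0.02 -0.02 -0.05] gap 12.8
turn [ 0.2  -0.05 13.97] shift [-0.1543 -0.1311  0.024 ] rows: 4.9 lin 2.0 rot j6 0.10
```

```bash
python3 -m handwheel '[0,0,3,-0.025,-0.02,0,255,0,0,6,-0.055,-0.047,0,255,0,0,9,-0.085,-0.073,0.006,255,0,0,12,-0.115,-0.098,0.014,255,0,0,14,-0.14,-0.119,0.02,255]'; python3 -m handwheel '[0,0,0,-0.015,-0.012,0.004,255,0,0,0,-0.015,-0.012,0.004,255,0,0,0,-0.015,-0.012,0.004,255,0,0,0,-0.015,-0.012,0.004,255]'; python3 go.py 425 60 5 0
```

```text
t: 11.97
tool_pos: [429.0, 74.4, 21.0]
orientation: [-2.223, -2.218, 0.004]
contact_force: [0.4, -1.1, -0.3]
finger_gap: 12.8
t: 12.3
tool_pos: [419.6, 61.3, 18.6]
orientation: [-2.222, -2.221, 0.001]
contact_force: [0.9, -0.9, -0.3]
finger_gap: 12.9
t 12.30 pos [419.6  61.3  42.9] jawdeg -0.03 zaxis [-0.001 -0.    -1.   ] F [ 0.9 -0.9 -0.3] T [-0.08  0.07 -0.04] gap 12.9
turn [-0.04  0.01 -0.03] shift [-0.0013  0.0054  0.0379] rows: 0.9 lin 0.0 rot j6 0.02
```

```bash
python3 -m handwheel '[0,0,0,0,0.005,0.01,255,0,0,0,0,0.005,0.02,255,0,0,0,0,0.005,0.03,255,0,0,0,0,0.005,0.034,255,0,0,0,0,0.005,0.034,255]'; python3 go.py; python3 -m handwheel '[0,0,0,0,0,0.001,255,0,0,0,0,0,0.002,255,0,0,0,0,0,0.002,255]'; python3 go.py
```

```text
t: 12.72
tool_pos: [422.4, 61.4, -17.4]
orientation: [-2.218, -2.219, 0.007]
contact_force: [-0.8, 0.2, -1.4]
finger_gap: 12.9
t 12.72 pos [422.4  61.4   6.9] jawdeg 0.03 zaxis [-0.005 -0.001 -1.   ] F [-0.8  0.2 -1.4] T [-0.05  0.13  0.01] gap 12.9
t: 12.97
tool_pos: [424.2, 61.1, -17.4]
orientation: [-2.221, -2.221, 0.002]
contact_force: [0.4, -0.0, -0.3]
finger_gap: 12.5
t 12.97 pos [424.2  61.1   6.9] jawdeg -0.01 zaxis [-0.001 -0.    -1.   ] F [ 0.4 -0.  -0.3] T [-0.13  0.09 -0.03] gap 12.5
```

```bash
python3 -m handwheel '[0,0,0,0,0,0.001,255,0,0,0,0,0,0.0015,255,0,0,0,0,0,0.0015,255]'; python3 go.py; python3 -m handwheel '[0,0,0,0,0,0.001,255,0,0,0,0,0,0.001,255,0,0,0,0,0,0.001,255]'; python3 go.py
```

```text
t: 13.22
tool_pos: [424.0, 61.0, -18.9]
orientation: [-2.221, -2.22, 0.002]
contact_force: [-0.5, 0.6, 0.2]
finger_gap: 12.8
t 13.22 pos [424.   61.    5.4] jawdeg -0.03 zaxis [-0.001 -0.    -1.   ] F [-0.5  0.6  0.2] T [-0.06  0.05  0.01] gap 12.8
t: 13.47
tool_pos: [424.2, 61.0, -19.4]
orientation: [-2.221, -2.22, 0.002]
contact_force: [-3.0, -0.1, 4.8]
finger_gap: 12.8
t 13.47 pos [424.2  61.    4.9] jawdeg -0.02 zaxis [-0.002 -0.    -1.   ] F [-3.  -0.1  4.8] T [-0.12  0.52  0.  ] gap 12.8
```

```bash
python3 -m handwheel '[0,0,0,0,0,0,185,0,0,0,0,0,0,185,0,0,0,0,0,0,185,0,0,0,0,0,0,185]'; python3 go.py; python3 -m handwheel '[0,0,0,0,0,-0.01,185,0,0,0,0,0,-0.04,185,0,0,0,0,0,-0.05,185,0,0,0,0,0,-0.05,10]'; python3 go.py 451.5 61 50 0
```

```text
t: 13.8
tool_pos: [423.8, 61.0, -20.2]
orientation: [-2.221, -2.22, 0.002]
contact_force: [1.3, 0.2, 0.1]
finger_gap: 25.6
t 13.80 pos [423.8  61.    4.1] jawdeg -0.02 zaxis [-0.002 -0.    -1.   ] F [1.3 0.2 0.1] T [-0.09 -0.05  0.  ] gap 25.6
t: 14.13
tool_pos: [427.3, 61.2, 33.7]
orientation: [2.219, 2.218, 0.007]
contact_force: [0.0, 0.7, 0.0]
finger_gap: 28.9
t 14.13 pos [427.3  61.2  58. ] jawdeg -0.02 zaxis [ 0.006 -0.    -1.   ] F [0.  0.7 0. ] T [-0.09  0.04 -0.03] gap 28.9
turn [ 0.35  0.01 -0.02] shift [-0.0001  0.0241  0.0081] rows: 0.6 lin 0.0 rot j6 0.02
```

```bash
python3 -m handwheel '[0,0,0,0,0.012,0,0,0,0,0,0,0.026,0,0,0,0,0,0,0.026,0,0,0,0,0,0,0.026,0,0]'; python3 -m handwheel '[0,0,0,0,0,0,0,0,0,0,0,0,0,0,0,0,0,0,0,0,0]';  python3 - <<'E'
from h import *
from go import st
s,R,ja=st()
d=imaging.capture("side");c=imaging.capture("top")
b=lambda x,y,z,r,col:(circ(x,y,z,r),col)
p=s["tool_pos"]
q=proj(d,[451.7,60.8,22])[0].astype(int)
rg=[b(451.7,60.8,22,33,(0,0,255)),b(451.7,60.8,22,22,(0,0,255)),b(451.7,60.8,2,33,(0,0,255))]
crop(d,q[0]-35,q[1]-35,q[0]+35,q[1]+25,10,"pics/t1.png",rg+fingers(p,ja,s["finger_gap"],L=30))
crop(d,q[0]-35,q[1]-35,q[0]+35,q[1]+25,10,"pics/t1n.png")
E
```

```text
t: 14.47
tool_pos: [449.6, 61.0, 29.2]
orientation: [-2.221, -2.22, 0.004]
contact_force: [0.4, 0.4, 0.5]
finger_gap: 54.1
t: 14.72
tool_pos: [449.2, 61.1, 29.4]
orientation: [-2.221, -2.22, 0.003]
contact_force: [-0.4, -0.5, 0.8]
finger_gap: 73.7
t 14.72 pos [449.2  61.1  53.7] jawdeg -0.02 zaxis [-0.003 -0.    -1.   ] F [-0.4 -0.5  0.8] T [-0.08  0.03  0.  ] gap 73.7
```

View pics/t1.png

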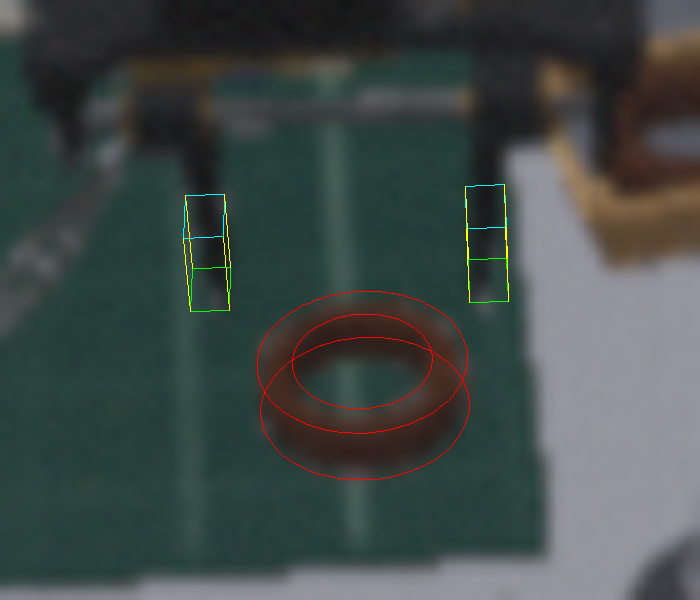

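View pics/t1n.png

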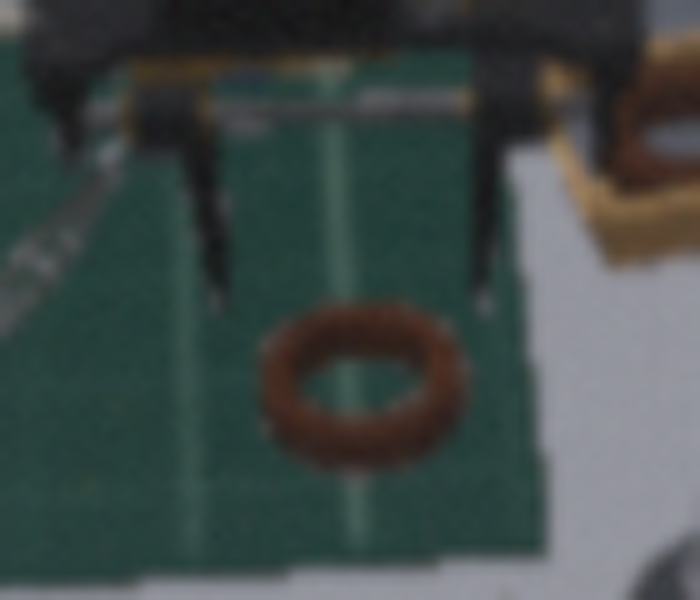

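```bash
python3 -m handwheel '[0,0,0,0,0.002,0.015,0,0,0,0,0,0.002,0.025,0,0,0,0,0,0.002,0.025,0,0,0,0,0,0.002,0.025,0,0,0,0,0,0.002,0.025,0]'; python3 go.py 451.7 61 9 0
```

```text
t: 15.23
tool_pos: [451.9, 61.0, 5.0]
orientation: [-2.221, -2.22, 0.003]
contact_force: [0.2, -0.1, 0.5]
finger_gap: 95.2
t 15.23 pos [451.9  61.   29.3] jawdeg -0.02 zaxis [-0.002 -0.    -1.   ] F [ 0.2 -0.1  0.5] T [-0.09  0.06  0.05] gap 95.2
turn [-0.11  0.02 -0.02] shift [-0.     -0.0002  0.0203] rows: 0.5 lin 0.0 rot j6 0.02
```

```bash
python3 -m handwheel '[0,0,0,0,0,0.01,0,0,0,0,0,0,0.02,0,0,0,0,0,0,0.02,40,0,0,0,0,0,0.02,90,0,0,0,0,0,0.02,90]' 5; python3 -m handwheel '[0,0,0,0,0,0,90,0,0,0,0,0,0,90,0,0,0,0,0,0,90,0,0,0,0,0,0,90]' 5; python3 go.py
```

```text
t: 15.65
tool_pos: [451.7, 61.0, -15.4]
orientation: [-2.221, -2.22, 0.003]
contact_force: [-0.2, 0.5, -0.1]
finger_gap: 80.4
t: 15.98
tool_pos: [452.3, 61.0, -14.8]
orientation: [-2.222, -2.221, 0.002]
contact_force: [0.1, 0.9, 0.7]
finger_gap: 66.6
t 15.98 pos [452.3  61.    9.5] jawdeg -0.02 zaxis [-0.001 -0.    -1.   ] F [0.1 0.9 0.7] T [-0.06  0.04  0.  ] gap 66.6
```

```bash
python3 -m handwheel '[0,0,0,0,0,0,0,0,0,0,0,0,0,0,0,0,0,0,0,-0.01,0,0,0,-7,0,0,-0.025,0,0,0,-14,0,0,-0.025,0]'; python3 -m handwheel '[0,0,-7,0,0,0,0,0,0,-14,0,0,0,0,0,0,-21,0,0,0,0,0,0,-28,0,0,0,0,0,0,-35,0,0,0,0]' ; python3 -m handwheel '[0,0,-7,0,0,0,0,0,0,-14,0,0,0,0,0,0,-21,0,0,0,0,0,0,-28,0,0,0,0,0,0,-35.5,0,0,0,0]';python3 -m handwheel '[0,0,0,0,0,0,0,0,0,0,0,0,0,0]'; python3 go.py 452.2 61 9.5 84.5
```

```text
t: 16.4
tool_pos: [454.2, 61.1, 13.0]
orientation: [1.926, 2.479, 0.003]
contact_force: [0.3, -0.5, -0.2]
finger_gap: 92.5
t: 16.82
tool_pos: [452.3, 61.1, 10.7]
orientation: [-1.092, -2.945, 0.001]
contact_force: [0.3, 0.0, 0.2]
finger_gap: 94.9
t: 17.23
tool_pos: [452.3, 61.1, 10.7]
orientation: [-0.151, -3.137, 0.001]
contact_force: [0.1, 0.2, -0.5]
finger_gap: 95.0
t: 17.4
tool_pos: [452.3, 61.1, 10.5]
orientation: [-0.166, -3.136, 0.001]
contact_force: [-0.8, -0.3, 0.3]
finger_gap: 95.0
t 17.40 pos [452.3  61.1  34.8] jawdeg 83.96 zaxis [-0.001 -0.    -1.   ] F [-0.8 -0.3  0.3] T [ 0.   -0.04  0.06] gap 95.0
turn [-0.03 -0.05 -0.54] shift [ 0.     -0.0001  0.0253] rows: 0.6 lin 0.1 rot j6 -1.45
```

```bash
python3 -m handwheel '[0,0,0,0,0,0.01,0,0,0,0,0,0,0.02,0,0,0,0,0,0,0.025,0,0,0,0,0,0,0.025,40,0,0,0,0,0,0.025,90]' 8; python3 -m handwheel '[0,0,0,0,0,0,90,0,0,0,0,0,0,90,0,0,0,0,0,0,90,0,0,0,0,0,0,90,0,0,0,0,0,0,90]' 8; python3 go.py
```

```text
t: 17.82
tool_pos: [451.0, 61.0, -16.2]
orientation: [-0.161, -3.134, 0.001]
contact_force: [0.0, -0.1, -0.2]
finger_gap: 86.4
t: 18.23
tool_pos: [452.3, 61.0, -14.7]
orientation: [-0.161, -3.137, 0.001]
contact_force: [-0.0, -0.2, 0.4]
finger_gap: 66.8
t 18.23 pos [452.3  61.    9.6] jawdeg 84.14 zaxis [-0.001 -0.    -1.   ] F [-0.  -0.2  0.4] T [ 0.01 -0.03 -0.03] gap 66.8
```

```bash
python3 -m handwheel '[0,0,0,0,0,-0.01,90,0,0,0,0,0,-0.03,90,0,0,0,0,0,-0.06,90,0,0,0,0,0,-0.09,90,0,0,0,0,0,-0.11,90]' 12; python3 -m handwheel '[0,0,0,0,0,0,90,0,0,0,0,0,0,90,0,0,0,0,0,0,90]'; python3 go.py 574.3 -45.5 119 84.5
```

```text
t: 18.65
tool_pos: [453.3, 61.1, 98.6]
orientation: [0.16, 3.135, -0.0]
contact_force: [0.8, -0.8, 0.4]
finger_gap: 66.7
t: 18.9
tool_pos: [451.3, 61.1, 94.0]
orientation: [-0.16, -3.134, 0.001]
contact_force: [-0.0, -0.3, -0.7]
finger_gap: 66.4
t 18.90 pos [451.3  61.1 118.3] jawdeg 84.14 zaxis [-0.003 -0.    -1.   ] F [-0.  -0.3 -0.7] T [ 0.03 -0.   -0.01] gap 66.4
turn [-0.04 -0.18 -0.36] shift [-0.1332 -0.0935 -0.0011] rows: 3.9 lin 0.1 rot j6 -1.45
```

```bash
python3 -m handwheel '[0,0,0,-0.025,-0.018,0,90,0,0,0,-0.055,-0.039,0,90,0,0,0,-0.085,-0.06,0,90,0,0,0,-0.115,-0.081,0,90,0,0,0,-0.1322,-0.0935,0,90]'; python3 -m handwheel '[0,0,0,0,0,0,90,0,0,0,0,0,0,90,0,0,0,0,0,0,90,0,0,0,0,0,0,90,0,0,0,0,0,0,90]'; python3 go.py 574.3 -45.5 119 84.5;  python3 - <<'E'
from h import *
from go import st
s,R,ja=st()
d=imaging.capture("side");c=imaging.capture("top")
b=lambda x,y,z,r,col:(circ(x,y,z,r),col)
p=s["tool_pos"]
q=proj(d,[574.3,-45.5,100])[0].astype(int)
rg=[b(p[0],p[1],p[2]-7.6,33,(0,0,255)),b(p[0],p[1],p[2]+12.4,33,(0,0,255)),b(574.3,-45.5,91,10,(0,255,0)),b(574.3,-45.5,66,21,(0,255,0)),b(574.3,-45.5,10,46,(0,255,0))]
crop(d,q[0]-35,q[1]-25,q[0]+35,q[1]+35,10,"pics/u1.png",rg)
crop(d,q[0]-35,q[1]-25,q[0]+35,q[1]+35,10,"pics/u1n.png")
E
```

```text
t: 19.32
tool_pos: [574.7, -47.5, 92.2]
orientation: [-0.162, -3.133, 0.001]
contact_force: [-0.8, 0.4, -0.6]
finger_gap: 66.5
t: 19.73
tool_pos: [573.0, -44.5, 94.1]
orientation: [-0.159, -3.135, 0.0]
contact_force: [-0.8, 0.3, -1.0]
finger_gap: 66.3
t 19.73 pos [573.  -44.5 118.4] jawdeg 84.20 zaxis [-0.003 -0.    -1.   ] F [-0.8  0.3 -1. ] T [ 0.05 -0.    0.01] gap 66.3
turn [-0.02 -0.16 -0.3 ] shift [-0.0014 -0.0009 -0.0006] rows: 0.0 lin 0.0 rot j6 -1.64
t 19.73 pos [573.  -44.5 118.4] jawdeg 84.20 zaxis [-0.003 -0.    -1.   ] F [-0.8  0.3 -1. ] T [ 0.05 -0.    0.01] gap 66.3
```

View pics/u1.png

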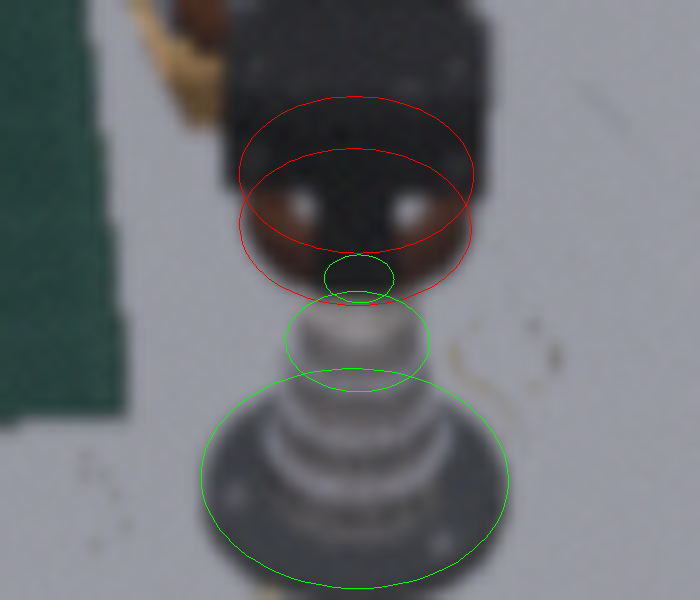

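View pics/u1n.png

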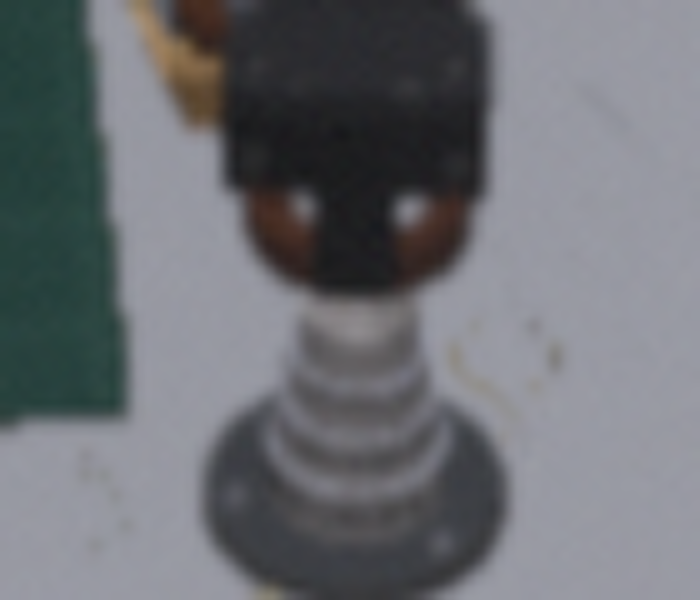

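```bash
python3 -m handwheel '[0,0,0,-0.001,-0.001,0.01,90,0,0,0,-0.001,-0.001,0.02,90,0,0,0,-0.001,-0.001,0.028,90,0,0,0,-0.001,-0.001,0.033,90,0,0,0,-0.001,-0.001,0.033,90]'; python3 -m handwheel '[0,0,0,0,0,0.003,90,0,0,0,0,0,0.006,90,0,0,0,0,0,0.006,90,0,0,0,0,0,0.006,90]'; python3 go.py
```

```text
t: 20.25
tool_pos: [573.3, -46.3, 59.2]
orientation: [-0.16, -3.132, 0.0]
contact_force: [-1.0, -0.1, -0.1]
finger_gap: 66.4
t: 20.58
tool_pos: [575.0, -46.6, 55.8]
orientation: [-0.161, -3.136, 0.001]
contact_force: [1.0, -0.5, -0.6]
finger_gap: 66.6
t 20.58 pos [575.  -46.6  80.1] jawdeg 84.14 zaxis [-0.002 -0.    -1.   ] F [ 1.  -0.5 -0.6] T [-0.03 -0.02 -0.01] gap 66.6
```

```bash
python3 -m handwheel '[0,0,0,0.0003,0.001,0.002,90,0,0,0,0.0003,0.001,0.004,90,0,0,0,0.0003,0.001,0.005,90,0,0,0,0.0003,0.001,0.005,90]'; python3 go.py; python3 -m handwheel '[0,0,0,0,0,0.001,90,0,0,0,0,0,0.0025,90,0,0,0,0,0,0.0025,90,0,0,0,0,0,0.0025,90]'; python3 go.py
```

```text
t: 20.92
tool_pos: [574.5, -45.5, 50.4]
orientation: [-0.16, -3.135, 0.001]
contact_force: [-0.2, -0.0, -0.8]
finger_gap: 66.1
t 20.92 pos [574.5 -45.5  74.7] jawdeg 84.15 zaxis [-0.002 -0.    -1.   ] F [-0.2 -0.  -0.8] T [-0.01 -0.02 -0.08] gap 66.1
t: 21.25
tool_pos: [574.6, -45.5, 48.1]
orientation: [-0.16, -3.136, 0.001]
contact_force: [0.1, 0.0, -0.1]
finger_gap: 66.6
t 21.25 pos [574.6 -45.5  72.4] jawdeg 84.14 zaxis [-0.002 -0.    -1.   ] F [ 0.1  0.  -0.1] T [0.03 0.05 0.05] gap 66.6
```

```bash
python3 -m handwheel '[0,0,0,0,0,0.001,90,0,0,0,0,0,0.002,90,0,0,0,0,0,0.002,90,0,0,0,0,0,0.002,90]'; python3 go.py; python3 -m handwheel '[0,0,0,0,0,0.001,90,0,0,0,0,0,0.002,90,0,0,0,0,0,0.002,90,0,0,0,0,0,0.002,90]'; python3 go.py
```

```text
t: 21.58
tool_pos: [574.6, -45.5, 46.1]
orientation: [-0.16, -3.136, 0.001]
contact_force: [0.3, 0.2, 0.5]
finger_gap: 66.4
t 21.58 pos [574.6 -45.5  70.4] jawdeg 84.14 zaxis [-0.002 -0.    -1.   ] F [0.3 0.2 0.5] T [ 0.02 -0.02 -0.01] gap 66.4
t: 21.92
tool_pos: [574.6, -45.5, 44.1]
orientation: [-0.16, -3.136, 0.001]
contact_force: [-0.2, 0.4, -0.4]
finger_gap: 66.4
t 21.92 pos [574.6 -45.5  68.4] jawdeg 84.14 zaxis [-0.002 -0.    -1.   ] F [-0.2  0.4 -0.4] T [0.04 0.04 0.01] gap 66.4
```

```bash
python3 -m handwheel '[0,0,0,0,0,0.002,90,0,0,0,0,0,0.004,90,0,0,0,0,0,0.005,90,0,0,0,0,0,0.005,90]'; python3 go.py; python3 -m handwheel '[0,0,0,0,0,0.002,90,0,0,0,0,0,0.004,90,0,0,0,0,0,0.005,90,0,0,0,0,0,0.005,90]'; python3 go.py;  python3 -m handwheel '[0,0,0,0,0,0.001,90,0,0,0,0,0,0.002,90,0,0,0,0,0,0.002,90]'; python3 go.py
```

```text
t: 22.25
tool_pos: [574.4, -45.5, 38.7]
orientation: [-0.16, -3.135, 0.001]
contact_force: [-0.3, 0.4, -1.0]
finger_gap: 66.6
t 22.25 pos [574.4 -45.5  63. ] jawdeg 84.14 zaxis [-0.002 -0.    -1.   ] F [-0.3  0.4 -1. ] T [-0.01 -0.03 -0.01] gap 66.6
t: 22.58
tool_pos: [574.4, -45.5, 33.8]
orientation: [-0.16, -3.135, 0.001]
contact_force: [0.3, -0.7, -0.1]
finger_gap: 66.3
t 22.58 pos [574.4 -45.5  58.1] jawdeg 84.14 zaxis [-0.002 -0.    -1.   ] F [ 0.3 -0.7 -0.1] T [-0.02 -0.02  0.06] gap 66.3
t: 22.83
tool_pos: [574.5, -45.5, 32.0]
orientation: [-0.16, -3.136, 0.001]
contact_force: [-0.2, -1.3, -0.2]
finger_gap: 66.4
t 22.83 pos [574.5 -45.5  56.3] jawdeg 84.14 zaxis [-0.002 -0.    -1.   ] F [-0.2 -1.3 -0.2] T [ 0.   -0.01  0.01] gap 66.4
```

```bash
python3 -m handwheel '[0,0,0,0,0,0.001,90,0,0,0,0,0,0.001,90,0,0,0,0,0,0.001,90]'; python3 go.py; python3 -m handwheel '[0,0,0,0,0,0.001,90,0,0,0,0,0,0.001,90,0,0,0,0,0,0.001,90]'; python3 go.py
```

```text
t: 23.08
tool_pos: [574.7, -45.5, 31.2]
orientation: [-0.161, -3.136, 0.001]
contact_force: [-0.4, 0.1, 0.4]
finger_gap: 66.3
t 23.08 pos [574.7 -45.5  55.5] jawdeg 84.14 zaxis [-0.002 -0.    -1.   ] F [-0.4  0.1  0.4] T [ 0.02  0.01 -0.  ] gap 66.3
t: 23.33
tool_pos: [574.8, -45.5, 31.0]
orientation: [-0.16, -3.136, 0.001]
contact_force: [-1.7, 0.8, 5.6]
finger_gap: 66.2
t 23.33 pos [574.8 -45.5  55.3] jawdeg 84.14 zaxis [-0.002 -0.    -1.   ] F [-1.7  0.8  5.6] T [ 0.13  0.56 -0.04] gap 66.2
```

Resistance came with the ring's underside at 47.8 mm, the two-groove ledge (48). I'll let go, withdraw and look.

```bash
python3 -m handwheel '[0,0,0,0,0,0,30,0,0,0,0,0,0,30,0,0,0,0,0,0,30,0,0,0,0,0,0,30]'; python3 go.py; python3 -m handwheel '[0,0,0,0,0,-0.005,30,0,0,0,0,0,-0.02,30,0,0,0,0,0,-0.05,30,0,0,0,0,0,-0.08,30,0,0,0,0,0,-0.11,30]'; python3 -m handwheel '[0,0,0,0,0,0,30,0,0,0,0,0,0,30]';python3 go.py;  python3 - <<'E'
from h import *
d=imaging.capture("side");c=imaging.capture("top")
b=lambda x,y,z,r,col:(circ(x,y,z,r),col)
q=proj(d,[574.3,-45.5,60])[0].astype(int)
rg=[b(574.3,-45.5,z,33,(0,0,255)) for z in (48,68)]
crop(d,q[0]-35,q[1]-25,q[0]+35,q[1]+35,10,"pics/v1.png",rg)
crop(d,q[0]-35,q[1]-25,q[0]+35,q[1]+35,10,"pics/v1n.png")
cv2.imwrite("pics/v1t.png",cv2.resize(np.ascontiguousarray(c["pixels"][:,:,::-1]),(800,600)))
E
```

```text
t: 23.67
tool_pos: [574.5, -45.5, 29.8]
orientation: [-0.16, -3.136, 0.001]
contact_force: [-0.3, 0.9, -0.4]
finger_gap: 82.9
t 23.67 pos [574.5 -45.5  54.1] jawdeg 84.14 zaxis [-0.002 -0.    -1.   ] F [-0.3  0.9 -0.4] T [-0.04  0.02  0.02] gap 82.9
t: 24.08
tool_pos: [574.4, -45.4, 141.2]
orientation: [-0.161, -3.135, 0.001]
contact_force: [0.0, -0.0, -0.1]
finger_gap: 84.0
t: 24.25
tool_pos: [576.7, -45.8, 143.4]
orientation: [0.16, 3.133, -0.002]
contact_force: [-0.8, 0.5, -0.4]
finger_gap: 84.2
t 24.25 pos [576.7 -45.8 167.7] jawdeg 84.14 zaxis [ 0.004 -0.001 -1.   ] F [-0.8  0.5 -0.4] T [-0.   -0.04  0.  ] gap 84.2
```

View pics/v1.png

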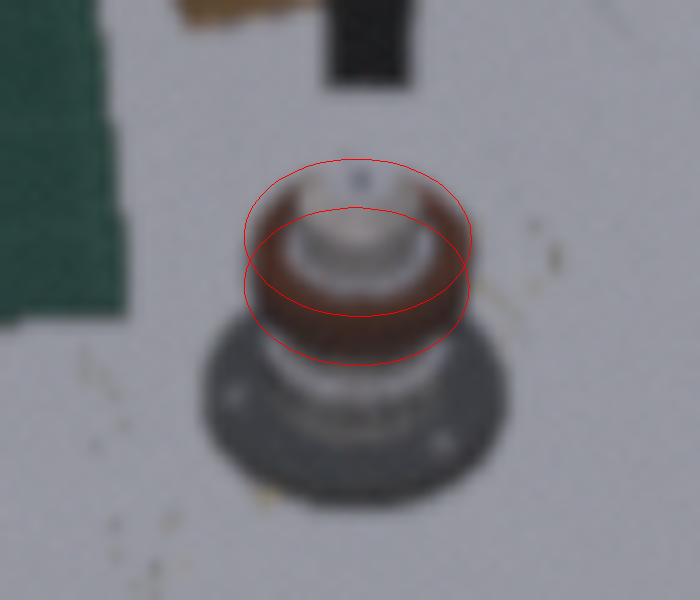

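View pics/v1n.png

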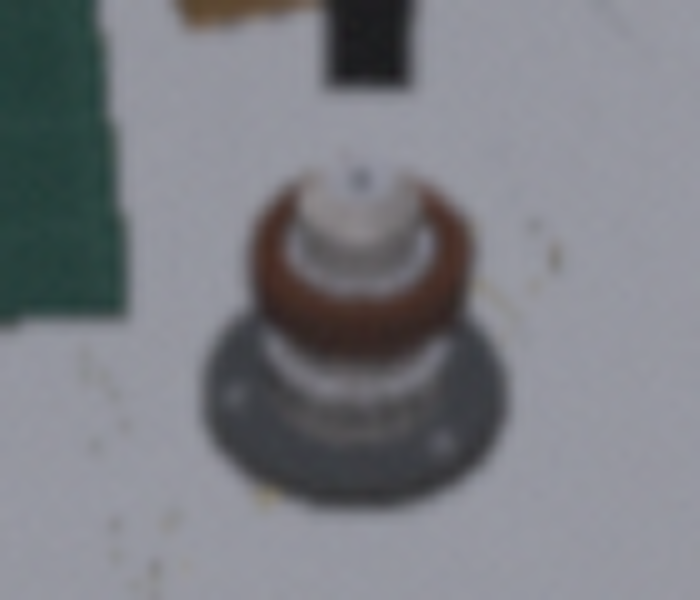

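The ring sits flat on the middle (two-groove) ledge. The ledge-1 step shows inside its hole and the ledge-3 step below it, and the outline overlay at z 48–68 fits. So the size is 2, which agrees with the gripped wall width. I'll pick it up again for the two-pin recess.

```bash
python3 -m handwheel '[0,0,0,0,0,0,30,0,0,0,0,0,0,30]'; python3 go.py 574.6 -45.5 57 84.14
```

```text
t: 24.52
tool_pos: [573.7, -45.3, 138.2]
orientation: [-0.16, -3.133, 0.0]
contact_force: [-0.0, 0.6, -0.4]
finger_gap: 84.0
t 24.52 pos [573.7 -45.3 162.5] jawdeg 84.14 zaxis [-0.005  0.    -1.   ] F [-0.   0.6 -0.4] T [-0.02  0.02  0.01] gap 84.0
turn [-0.02 -0.28 -0.  ] shift [-1.400e-03 -1.000e-04  1.055e-01] rows: 2.5 lin 0.0 rot j6 -1.64
```

```bash
python3 -m handwheel '[0,0,0,0,0,0.03,20,0,0,0,0,0,0.06,20,0,0,0,0,0,0.08,20,0,0,0,0,0,0.085,20,0,0,0,0,0,0.085,20]'; python3 -m handwheel '[0,0,0,0,0,0.008,20,0,0,0,0,0,0.016,20,0,0,0,0,0,0.022,20,0,0,0,0,0,0.022,20,0,0,0,0,0,0.022,20]'; python3 go.py
```

```text
t: 24.93
tool_pos: [572.4, -45.1, 52.1]
orientation: [-0.16, -3.13, -0.0]
contact_force: [-0.8, 1.1, 0.2]
finger_gap: 87.8
t: 25.35
tool_pos: [574.6, -45.5, 33.2]
orientation: [-0.16, -3.136, 0.001]
contact_force: [-0.2, -0.3, -0.4]
finger_gap: 87.4
t 25.35 pos [574.6 -45.5  57.5] jawdeg 84.14 zaxis [-0.002 -0.    -1.   ] F [-0.2 -0.3 -0.4] T [-0.02 -0.03 -0.01] gap 87.4
```

```bash
python3 -m handwheel '[0,0,0,0,0,0,90,0,0,0,0,0,0,90,0,0,0,0,0,0,90,0,0,0,0,0,0,90,0,0,0,0,0,0,90]' 12; python3 go.py; python3 -m handwheel '[0,0,0,0,0,-0.01,90,0,0,0,0,0,-0.02,90,0,0,0,0,0,-0.035,90,0,0,0,0,0,-0.05,90,0,0,0,0,0,-0.065,90]'; python3 go.py
```

```text
t: 25.77
tool_pos: [575.0, -45.6, 33.6]
orientation: [-0.16, -3.137, 0.001]
contact_force: [0.3, -0.1, 0.8]
finger_gap: 66.7
t 25.77 pos [575.  -45.6  57.9] jawdeg 84.15 zaxis [-0.001 -0.001 -1.   ] F [ 0.3 -0.1  0.8] T [ 0.07 -0.01 -0.01] gap 66.7
t: 26.18
tool_pos: [575.0, -45.5, 100.0]
orientation: [-0.161, -3.137, 0.001]
contact_force: [1.0, 1.7, -0.5]
finger_gap: 66.3
t 26.18 pos [575.  -45.5 124.3] jawdeg 84.14 zaxis [-0.001 -0.001 -1.   ] F [ 1.   1.7 -0.5] T [ 0.02 -0.01  0.  ] gap 66.3
```

```bash
python3 go.py 549.2 -315.6 75 84.5;  python3 -m handwheel '[0,0,0,0.002,-0.025,0,90,0,0,0,0.0,-0.06,0,90,0,0,0,0.0,-0.1,0,90,0,0,0,0.0,-0.14,0,90,0,0,0,0.0,-0.18,0,90]'; python3 -m handwheel '[0,0,0,0,-0.03,0.0,90,0,0,0,0,-0.05,0.005,90,0,0,0,0,-0.065,0.01,90,0,0,0,0,-0.065,0.01,90,0,0,0,0,-0.065,0.01,90]'; python3 go.py 549.2 -315.6 60 84.5
```

```text
t 26.18 pos [575.  -45.5 124.3] jawdeg 84.14 zaxis [-0.001 -0.001 -1.   ] F [ 1.   1.7 -0.5] T [ 0.02 -0.01  0.  ] gap 66.3
turn [-0.04 -0.04 -0.36] shift [-0.0019 -0.2712  0.0495] rows: 6.6 lin 0.1 rot j6 -1.64
t: 26.6
tool_pos: [556.5, -226.3, 100.0]
orientation: [0.159, 3.137, -0.002]
contact_force: [-0.4, 0.2, -0.6]
finger_gap: 66.1
t: 27.02
tool_pos: [549.5, -289.2, 88.3]
orientation: [-0.162, -3.135, -0.001]
contact_force: [0.1, -0.0, -0.5]
finger_gap: 66.5
t 27.02 pos [ 549.5 -289.2  112.6] jawdeg 84.08 zaxis [-0.002  0.    -1.   ] F [ 0.1 -0.  -0.5] T [ 0.03  0.03 -0.  ] gap 66.5
turn [ 0.01 -0.13 -0.42] shift [-0.0026 -0.0263  0.0525] rows: 1.4 lin 0.1 rot j6 -2.04
```

```bash
python3 -m handwheel '[0,0,-0.4,-0.002,-0.012,0.015,90,0,0,-0.4,-0.0026,-0.026,0.035,90,0,0,-0.4,-0.0026,-0.026,0.053,90,0,0,-0.4,-0.0026,-0.026,0.058,90,0,0,-0.4,-0.0026,-0.026,0.058,90]'; python3 -m handwheel '[0,0,0,0,0,0,90,0,0,0,0,0,0,90,0,0,0,0,0,0,90]';  python3 - <<'E'
from h import *
from go import st
s,R,ja=st()
d=imaging.capture("side")
b=lambda x,y,z,r,col:(circ(x,y,z,r),col)
p=s["tool_pos"]
q=proj(d,[549,-315,30])[0].astype(int)
rg=[b(p[0],p[1],p[2]-9.6,33,(0,0,255)),b(549.2,-315.6,14,36,(0,255,0))]
crop(d,q[0]-40,q[1]-35,q[0]+40,q[1]+25,10,"pics/w1.png",rg)
E
```

```text
t: 27.43
tool_pos: [548.6, -313.1, 28.4]
orientation: [-0.147, -3.133, -0.003]
contact_force: [-0.4, 0.4, -0.4]
finger_gap: 66.8
t: 27.68
tool_pos: [550.7, -315.5, 32.2]
orientation: [0.148, 3.137, -0.003]
contact_force: [-0.5, 0.5, -1.5]
finger_gap: 66.3
t 27.68 pos [ 550.7 -315.5   56.5] jawdeg 84.58 zaxis [ 0.001 -0.002 -1.   ] F [-0.5  0.5 -1.5] T [ 0.03 -0.   -0.02] gap 66.3
```

View pics/w1.png

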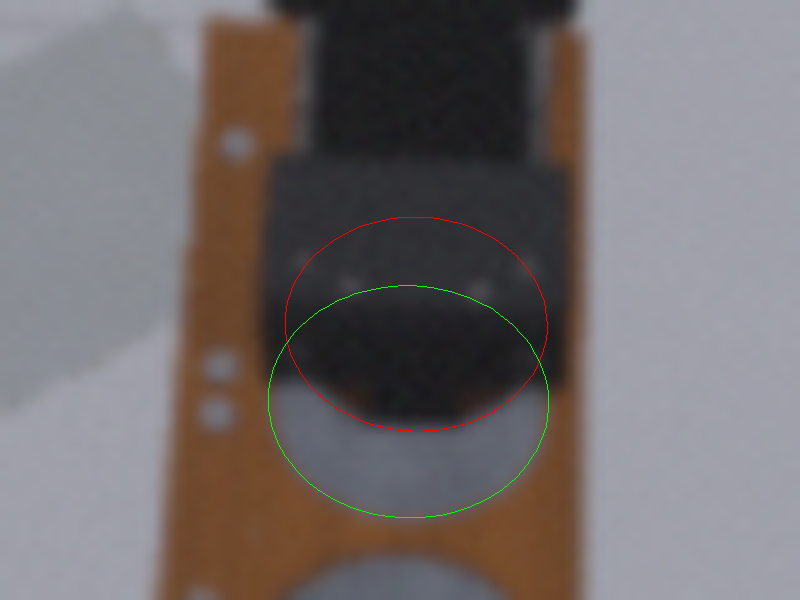

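```bash
python3 -m handwheel '[0,0,0,0.0008,0,0.01,90,0,0,0,0.0008,0,0.02,90,0,0,0,0.0008,0,0.028,90,0,0,0,0.0008,0,0.031,90,0,0,0,0.0008,0,0.031,90]'; python3 -m handwheel '[0,0,0,0,0,0,90,0,0,0,0,0,0,90,0,0,0,0,0,0,90]'; python3 go.py 549.2 -315.6 20 84.5
```

```text
t: 28.15
tool_pos: [547.4, -314.4, -2.9]
orientation: [-0.15, -3.133, -0.002]
contact_force: [0.3, 0.0, -0.3]
finger_gap: 66.4
t: 28.4
tool_pos: [549.2, -315.6, -0.1]
orientation: [-0.15, -3.137, 0.002]
contact_force: [-0.6, 0.0, 0.7]
finger_gap: 66.5
t 28.40 pos [ 549.2 -315.6   24.2] jawdeg 84.54 zaxis [-0.001 -0.001 -1.   ] F [-0.6  0.   0.7] T [0.   0.01 0.01] gap 66.5
turn [-0.06 -0.05  0.04] shift [-0.      0.      0.0042] rows: 0.1 lin 0.0 rot j6 -2.08
```

```bash
python3 -m handwheel '[0,0,0,0,0,0.001,90,0,0,0,0,0,0.0025,90,0,0,0,0,0,0.0025,90]'; python3 go.py; python3 -m handwheel '[0,0,0,0,0,0.001,90,0,0,0,0,0,0.0015,90,0,0,0,0,0,0.0015,90]'; python3 go.py;  python3 -m handwheel '[0,0,0,0,0,0.001,90,0,0,0,0,0,0.001,90,0,0,0,0,0,0.001,90]'; python3 go.py
```

```text
t: 28.65
tool_pos: [548.7, -315.3, -3.2]
orientation: [-0.15, -3.136, 0.001]
contact_force: [-1.2, -0.3, -1.5]
finger_gap: 66.5
t 28.65 pos [ 548.7 -315.3   21.1] jawdeg 84.54 zaxis [-0.002 -0.    -1.   ] F [-1.2 -0.3 -1.5] T [ 0.01 -0.05  0.05] gap 66.5
t: 28.9
tool_pos: [548.7, -315.4, -4.4]
orientation: [-0.15, -3.136, 0.001]
contact_force: [-1.3, 0.3, 1.8]
finger_gap: 66.3
t 28.90 pos [ 548.7 -315.4   19.9] jawdeg 84.54 zaxis [-0.002 -0.    -1.   ] F [-1.3  0.3  1.8] T [ 0.15  0.17 -0.  ] gap 66.3
t: 29.15
tool_pos: [548.8, -315.4, -4.4]
orientation: [-0.149, -3.136, 0.001]
contact_force: [-3.3, 1.4, 6.6]
finger_gap: 66.3
t 29.15 pos [ 548.8 -315.4   19.9] jawdeg 84.54 zaxis [-0.002 -0.    -1.   ] F [-3.3  1.4  6.6] T [0.42 0.59 0.06] gap 66.3
```

```bash
python3 -m handwheel '[0,0,0,0,0,0,40,0,0,0,0,0,0,40,0,0,0,0,0,0,40,0,0,0,0,0,0,40]'; python3 go.py; python3 -m handwheel '[0,0,0,0,0,-0.005,40,0,0,0,0,0,-0.03,40,0,0,0,0,0,-0.07,40,0,0,0,0,0,-0.11,40,0,0,0,0,0,-0.13,40]'; python3 -m handwheel '[0,0,0,0.04,0.02,-0.01,40,0,0,0,0.08,0.04,-0.02,40,0,0,0,0.12,0.06,-0.03,40,0,0,0,0.16,0.08,-0.03,40,0,0,0,0.18,0.08,-0.03,40]'; python3 -m handwheel '[0,0,0,0,0,0,40,0,0,0,0,0,0,40,0,0,0,0,0,0,40]'; python3 go.py;  python3 - <<'E'
from h import *
d=imaging.capture("side");c=imaging.capture("top")
q=proj(d,[549,-315,14])[0].astype(int)
b=lambda x,y,z,r,col:(circ(x,y,z,r),col)
rg=[b(549.2,-315.6,30,33,(0,255,0)),b(549.2,-315.6,34,33,(0,0,255))]
crop(d,q[0]-40,q[1]-30,q[0]+40,q[1]+30,10,"pics/x1.png",rg)
for n,k in(("s",d),("t",c)): cv2.imwrite(f"pics/x1{n}.png",cv2.resize(np.ascontiguousarray(k["pixels"][:,:,::-1]),(800,600)))
E
```

```text
t: 29.48
tool_pos: [548.6, -315.2, -6.0]
orientation: [-0.15, -3.136, 0.001]
contact_force: [0.1, 0.5, 0.0]
finger_gap: 79.8
t 29.48 pos [ 548.6 -315.2   18.3] jawdeg 84.54 zaxis [-0.002 -0.    -1.   ] F [0.1 0.5 0. ] T [0.02 0.01 0.02] gap 79.8
t: 29.9
tool_pos: [551.1, -316.7, 130.4]
orientation: [0.149, 3.133, -0.007]
contact_force: [1.4, -0.7, 0.1]
finger_gap: 79.9
t: 30.32
tool_pos: [376.1, -216.8, 155.3]
orientation: [-0.147, -3.137, 0.001]
contact_force: [-0.4, -0.6, 0.6]
finger_gap: 80.3
t: 30.57
tool_pos: [378.0, -218.9, 155.4]
orientation: [0.15, 3.138, -0.002]
contact_force: [0.3, -0.4, 0.6]
finger_gap: 80.1
t 30.57 pos [ 378.  -218.9  179.7] jawdeg 84.53 zaxis [-0.    -0.002 -1.   ] F [ 0.3 -0.4  0.6] T [-0.01 -0.04 -0.01] gap 80.1
```

View pics/x1.png

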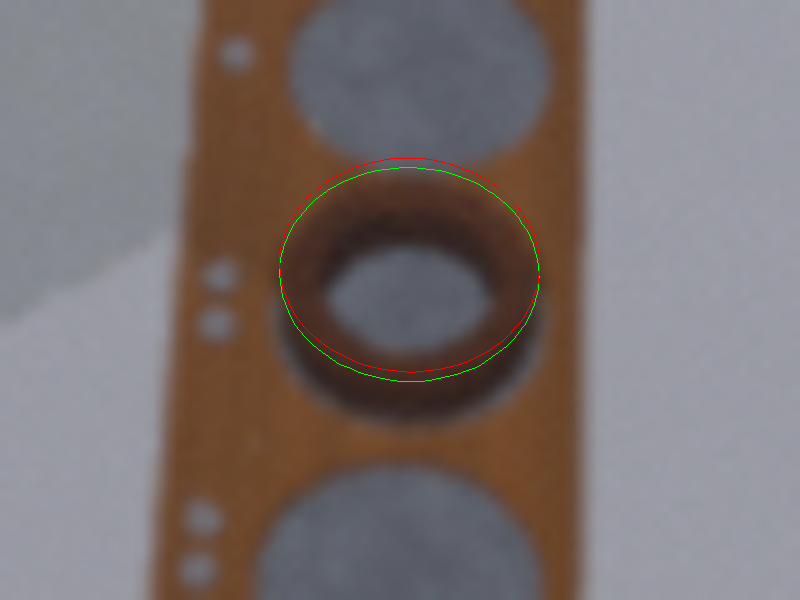

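View pics/x1t.png

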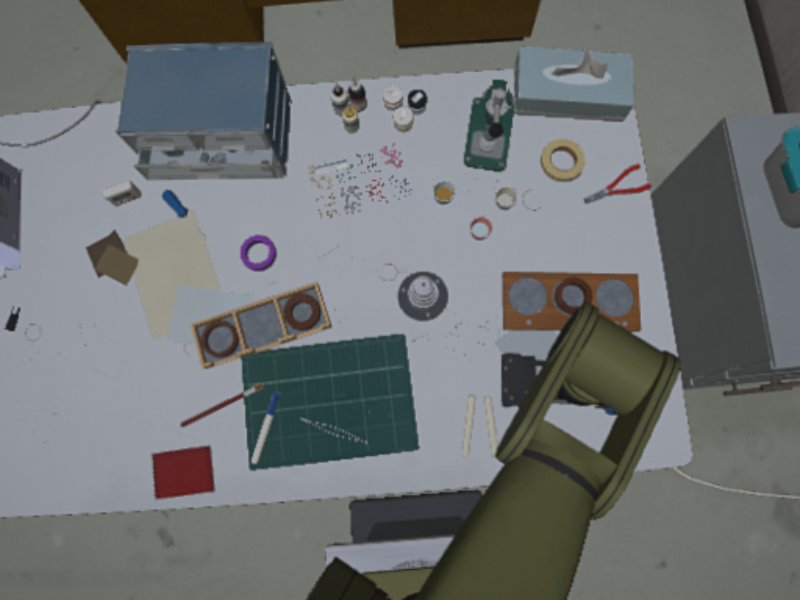

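View pics/x1s.png

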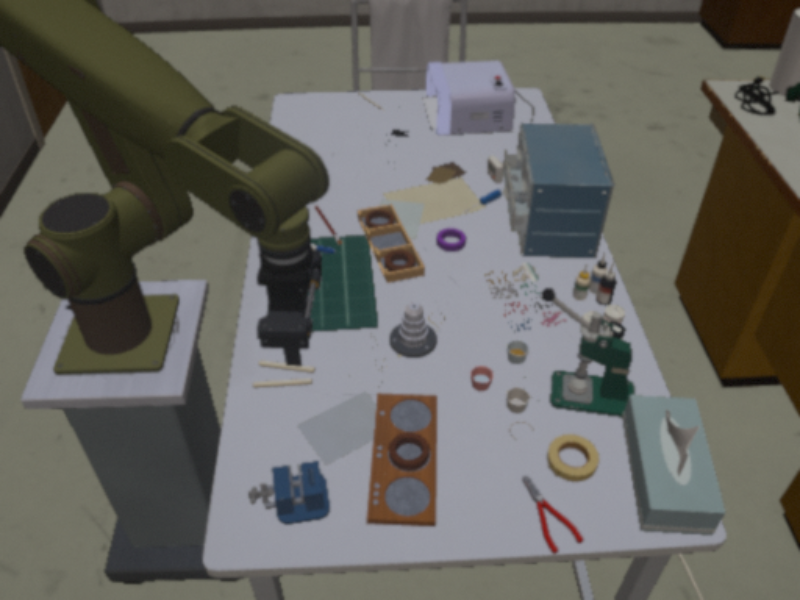

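The ring lies flat in the middle, two-pin recess. The recess rim shows around it at (280–545, 420) in the crop, and its top fits z = 30. The other two rings are still in their pockets, and nothing else has moved.

```bash
python3 -c "
from cell import job
print(job.hand_in())"
```

```text
the job is handed in; nothing more can be done
None
```

The bangle from the middle pocket is size 2 (44 mm hole), and it now lies flat in the two-pin recess. I handed the job in at about 31 s; the hand-in gave no verdict.

- **Measuring:** I lifted the bangle by its wall through the thumb cut-out and set it on the free quarter of the mat. I regripped it from outside and lowered it down the mandrel. It met resistance with its underside at about 48 mm, the two-groove ledge, and I let go of it there. A picture showed it flat, with the one-groove ledge above it and the three-groove step below. I identified the ledge from its height and position; the pictures were too coarse to count the groove lines one by one. The gripper opening on the wall (12.8 mm) also fits the 44 mm ring.
- **Placing:** Contact in the recess came with the underside at about 10 mm, which is the recess floor. The last pictures show the bangle flat in the two-pin recess, the other two bangles in their pockets, nothing else visibly moved, and the robot clear.
- **What disagreed:** The reported tool height was about 24.3 mm too low, so my first grasp closed on air just above the ring. I found the offset by touching the ring top and then the mat with the fingertips (up to about 17 N upward), and corrected every later height for it.
- **Small mismatch:** The two cameras differed by about 2 mm on the board position. I used the midpoint, which was inside the recess's 3 mm play.

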